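Fit-check a returned pulley and its loose key

ROBOT

A 6-joint arm with a two-finger parallel gripper is mounted at the origin on the work surface. World frame = base frame: x ahead of the robot, y to its left, z up, the work surface at z = 0. Lengths are in m, angles in degrees, forces in N, time in s.
With the tool pointing down it reaches from about 0.35 to 0.975 m from the base axis. Payload 17.4 kg.
Tool frame: the origin (TCP) lies midway between the tips of the shut fingers; the grasp point (between the pads) lies env.pinch_z behind it (env.pinch_z is the distance from the TCP to the grasp point, in m); z points along the fingers, y is the direction in which the jaws open and shut (so a half turn about z gives the same grasp; the last joint's range is limited). The gripper opens to 85 mm and grips with 20 to 120 N. Pads are 22 mm wide; open, the fingers measure 114 mm over their backs; the gripper's body (76 mm by 85 mm) begins 54 mm behind the grasp point. The pads swing forward as they close: fully open they stand 13 mm farther back than shut.
Start: joints at [-76.765, 6.646, 82.598, -0, 90.757, -2.166], TCP at [0.179, -0.651, 0.231] pointing down, gripper open.
Joint ranges: [-162.19, 162.19], [-47.58, 125.68], [4.15, 143.07], [-65.23, 245.23], [0.69, 171.88], [-170.13, 170.13]. Speed limits (degrees/s): [108.29, 108.29, 127.2, 180, 180, 180].

INTERFACE

Orientations are given as a 3x3 rotation matrix whose columns are the frame's x, y, z axes.
In Python, from cell import env gives the robot as it stands.
- The arm moves only by the tool play_rows, never from a script. Its argument "series" is one flat list of numbers, 7 for each row, row after row: the shift along the tool's x, y, z as a fraction of full scale, then the turn, a rotation vector about the tool's x, y, z as a fraction of full scale, then the closure, from -1 (fully open) to 1 (shut), so that 0 is half open. A call has 1 to 8 rows; each row is the pose to reach, as a shift and turn from the pose commanded when the call began, along the tool's axes at that moment; what a row does not reach only later rows make up. Full scale, the value 1, is 0.15 m for a shift and 0.5 rad for a turn. A row lasts 1/8 s, in which the tool goes at most 62.5 mm and 10.7 degrees, less where a joint would pass 70% of its speed; a pose out of reach is approached as far as the arm can. A call with a number of a shift or a turn outside -1 to 1 is refused whole. A call with a gripper value outside its range is refused whole. The fingers move at their own pace and stop on an object; the grip force is fixed at half the most. Time passes only in rows, so rows that repeat a pose let the fingers close. It gives the time, the measured TCP pose, the force and the opening at its end, in the units of the state.
- env.get_state(): the state, without advancing time (a new reading comes with each control period).
- env.read_camera(name): name is "scene" or "top" or "wrist"; returns a dict with "color" (384x512x3 uint8, red, green, blue), "mtx" (3x3 intrinsics, pixels), "k1" (the pictures are not rectified: a ray, as slopes to the right and down, at radius r is drawn at 1 + k1 r^2 times it, then the intrinsics apply), "R" (3x3) and "t" (3): a world point X has camera coordinates R X + t; the wrist camera has in their place "mount" (4x4, takes a point from camera to tool coordinates, whose origin is the TCP and whose axes are the flange's). Camera axes: x right, y down, z forward; pixel columns grow to the right and rows downward; lengths in m; the calibration is good to about 2 mm. A picture is of the moment at which its call begins: read the wrist's pose just before it. There is no depth.
- env.sign_off(): hands the job in, once; it reports no verdict.
The state is a dict: "t": time; "q": joint angles; "qd": joint speeds; "joint_torque": joint torques, N m; "position": TCP position; "eef_rot": TCP orientation; "contact_force": force on the tool from outside, world axes, zero at the start; "wrist_torque": the same for the moment, N m; "opening": finger opening in m.
Only numpy, scipy, OpenCV 4.12 (cv2) and the standard library are available. Lean on these libraries where they do the work, as an engineer would, in place of code of your own. Each camera call takes 0.05 s, during which the arm holds its last target.

TASK

Check that the returned pulley still fits its key: drop the loose key into the slot of the arbor's spindle so that it stands on the bottom of the slot, then slide the pulley, boss upwards, down the shaft with its keyway over the key until it sits fully home on the shoulder, and press it down for a moment with some 15 N to be sure before letting go. Work by feel and keep every push gentle, well under 30 N, and leave the other things on the desk alone.

Things in the scene. Friction and masses are not known exactly. Their poses are not given: they have to be found in the camera images.
- arbor: Fixed fit-check arbor. Origin at the desk surface on its vertical axis. Green base 120 x 120 x 12 mm (sides along x, y) with a slotted steel spindle. The spindle turns stiffly in the base (0.12 N m drag, stays where left, stops at 1.3 rad). At the start its slot faces the arbor's x axis only within 1.1 rad either side; this angle is not measured: find the slot by feel, or look.
- shaft_end (a point): Centre of the shaft's upper end, 90 mm above the desk; axes as the arbor's. The shaft is 28 mm in diameter, its end chamfered 2 mm. The key slot runs down its side, 11.4 mm wide, open upwards and outwards; its flat bottom lies 9 mm from the axis.
- arbor_shoulder (a point): Point on the arbor's axis level with the flat top of its shoulder (64 mm in diameter), 42 mm above the desk; axes as the arbor's. In the shoulder the slot goes on as a closed pocket with a flared mouth, 9 to 20.4 mm from the axis, 11.4 mm wide, 24 mm deep (floor 18 mm above the desk).
- key_mid (a point): Centre of the loose brass-coloured key, a bar 10 x 10 x 66 mm, z along its length, x and y square to its sides, edges of its ends broken by 0.5 mm, 50 g. It starts upright in the key block, its top 76 mm above the desk, 46 mm showing. Fully down in the arbor: its centre 51 mm and its top 84 mm above the desk, its centre 14 to 15.5 mm from the axis.
- key: The same key; origin at the centre of its lower end, axes as key_mid.
- keyblock: Fixed blue block 70 x 70 x 30 mm, origin under its centre; the key stands at its centre in a square pocket 20 mm deep and 11.4 mm wide.
- pulley_mid (a point): Centre of the orange pulley, half-way up its bore axis (z); own +x points to the keyway (white mark on the boss). It starts flat on the desk, boss up, centre 22 mm up. 44 mm tall: toothed rim 92 mm in diameter from 2 to 18 mm above its underside, round boss 58 mm in diameter from 18 to 44 mm (grip here). 180 to 360 g. Fully home its centre is 64 mm above the desk.
- pulley: The same pulley; origin at the centre of its underside, axes as pulley_mid. Through bore 29.4 mm in diameter, flared to 32 mm at the underside. The keyway runs the bore's whole length, 11.6 mm wide, without flare, its bottom 22 mm from the bore axis.
- figurine: white porcelain figurine, 52 mm wide, 111 mm tall; origin under its centre; loose, to be left alone
- perfume: black glass perfume bottle, 30 x 55 mm, 92 mm tall; origin under its centre; loose, to be left alone
- fob: silver metal key fob with a ring, 58 x 30 x 10 mm; origin under its centre; loose, to be left alone
- cup: yellow plastic measuring cup, 72 mm wide, 50 mm tall, flat handle 75 mm long on its own -x side; origin under its centre; loose, to be left alone
- scanner: grey and black handheld barcode scanner, about 165 x 70 x 65 mm; origin under its centre; loose, to be left alone
- carton: small brown carton, 100 x 80 x 60 mm; origin under its centre; loose, to be left alone
There are look-alikes about, which are no part of the job. Leave any yellow look-alike of the arbor alone. Leave any pink look-alike of the pulley alone.

How it is judged (in metres and radians):
On the way, in this order (a step that is already met when the one before it is completed fails the run):
1. the key stands free on the bottom of the spindle's slot, the pulley not yet on (height (world z) of key_mid between 0.048 and 0.0535 m and horizontal distance between key_mid and arbor between 0.012 and 0.018 m and angle between key_mid's own z axis and vertical below 0.1 rad and contact force between key and the fingers below 0.2 N and horizontal distance between pulley_mid and arbor above 0.06 m), for 0.2 s.
2. the pulley is fully home over the key and is pressed on the shoulder with more than 10 N (height (world z) of key_mid between 0.048 and 0.0535 m and horizontal distance between key_mid and arbor between 0.012 and 0.018 m and angle between key_mid's own z axis and vertical below 0.1 rad and z of pulley_mid in the frame of arbor_shoulder between 0.02 and 0.0235 m and horizontal distance between pulley_mid and arbor below 0.003 m and angle between pulley_mid's own z axis and vertical below 0.05 rad and contact force between pulley and arbor above 10 N), for 0.15 s.
At the end, for the whole second after the job is handed in: Key upright (0.1 rad) on the slot's bottom, its centre 48 to 53.5 mm above the desk and 12 to 18 mm from the axis; pulley level (0.05 rad) over it on the shoulder, its centre 20 to 23.5 mm above the shoulder and within 3 mm of the axis; both released and at rest (height (world z) of key_mid between 0.048 and 0.0535 m and horizontal distance between key_mid and arbor between 0.012 and 0.018 m and angle between key_mid's own z axis and vertical below 0.1 rad and z of pulley_mid in the frame of arbor_shoulder between 0.02 and 0.0235 m and horizontal distance between pulley_mid and arbor below 0.003 m and angle between pulley_mid's own z axis and vertical below 0.05 rad and linear speed of each of pulley, key below 0.01 m/s); the robot touches nothing.
It fails at once if another thing on the desk is moved more than 15 mm (distance of any of figurine, perfume, fob, cup, scanner, carton from where it was at the start of the episode above 0.015 m).
It fails at once if the key is forced on the arbor with more than 30 N (contact force between key and arbor above 30 N).
It fails at once if the pulley is forced on the arbor with more than 30 N (contact force between pulley and arbor above 30 N).
It fails at once if the pulley is forced on the key with more than 30 N (contact force between pulley and key above 30 N).
It also fails if it takes over 72 s, if anything falls off the work surface, if the arm or the gripper's body presses on something with over 40 N, if the wrist force passes 120 N, or if a joint passes its speed limit or range.

## Working session

There is one attempt and no reset: what is moved stays moved. The work goes in short steps, Python scripts to look and compute and a tool call to move; the robot and the scene stay as the last step left them, time stands still between calls to the robot, and variables do not carry over. Pictures are saved under pics/ and viewed, and the job is handed in when it is done.

Besides the shell and the picture viewer there is one more tool, called after "Call:" by a JSON object that holds its "api" and its "payload". play_rows: Moves the arm, as the interface text tells. Its arguments: {"type":"object","properties":{"series":{"type":"array"}},"required":["series"]}

```bash
ls; mkdir -p pics; python3 - <<'E'
from cell import env
import cv2,numpy as np
s=env.get_state();print(s);print(env.pinch_z)
for n in ["scene","top","wrist"]:
    c=env.read_camera(n);cv2.imwrite(f"pics/{n}0.png",c["color"][:,:,::-1])
    print(n,{k:np.round(v,4).tolist() if not np.isscalar(v) else v for k,v in c.items() if k!="color"})
E
```

```text
pics
{'t': 0.0, 'q': array([-7.67655364e+01,  6.67426421e+00,  8.26360702e+01,  5.24920900e-04,
        9.07553519e+01, -2.16691630e+00]), 'qd': array([-0.00787432, -0.03677338,  0.01059703, -0.01226159, -0.00652394,
        0.01757388]), 'joint_torque': array([-5.37254891e-03, -7.32013750e+01, -6.32493782e+01, -2.22041826e-04,
        6.46872068e-03,  5.82655230e-05]), 'position': array([ 0.17920432, -0.65058338,  0.23055701]), 'eef_rot': array([[ 9.64088984e-01,  2.65579303e-01, -2.53544719e-04],
       [ 2.65579418e-01, -9.64088337e-01,  1.11809078e-03],
       [ 5.25022619e-05, -1.14527526e-03, -9.99999343e-01]]), 'contact_force': array([-0.00247673,  0.1005556 , -0.5394398 ]), 'wrist_torque': array([-0.0074745 , -0.01423954,  0.02777233]), 'opening': 0.08568097969300133}
0.0187
scene {'mtx': [[448.753, 0.0, 246.2125], [0.0, 448.753, 191.2743], [0.0, 0.0, 1.0]], 'k1': -0.024912384088218886, 'R': [[-0.1013, 0.9948, -0.004], [0.6448, 0.0626, -0.7618], [-0.7576, -0.0798, -0.6479]], 't': [0.058, -0.2734, 1.9842]}
top {'mtx': [[394.2592, 0.0, 256.495], [0.0, 394.2592, 194.541], [0.0, 0.0, 1.0]], 'k1': 0.007969373792719166, 'R': [[-0.0224, -0.9996, -0.0167], [-0.9923, 0.0243, -0.1215], [0.1219, 0.0139, -0.9924]], 't': [0.0472, 0.5588, 1.1052]}
wrist {'mtx': [[307.38, 0.0, 248.9344], [0.0, 307.38, 186.0922], [0.0, 0.0, 1.0]], 'k1': -0.015045822684894686, 'mount': [[-0.0008, -0.9644, -0.2643, 0.0666], [1.0, -0.0009, 0.0002, 0.0006], [-0.0004, -0.2643, 0.9644, -0.1425], [0.0, 0.0, 0.0, 1.0]]}
```

View pics/scene0.png

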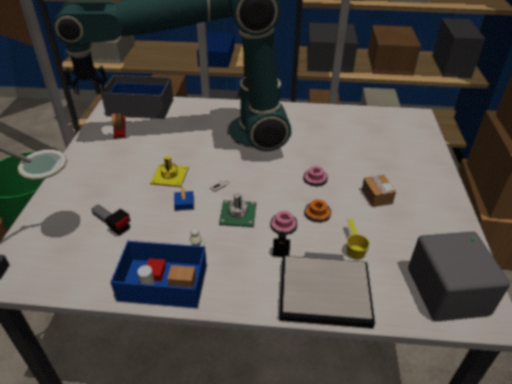

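View pics/top0.png

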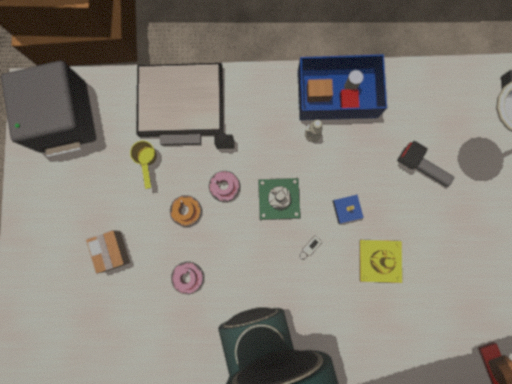

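View pics/wrist0.png

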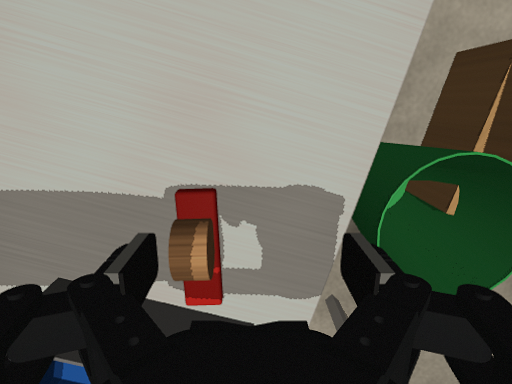

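The scene view shows the green arbor at (238,212), the yellow look-alike at (170,175), the blue key block at (184,200) and the orange pulley at (318,210), with pink look-alikes at (316,176) and (284,222). In the top view the arbor is at (279,199), the block at (348,209) and the orange pulley at (185,211). The green, blue and orange ones fit the description, so I'm enlarging those three.

```bash
cat > h.py <<'E'
from cell import env
import cv2,numpy as np
def ray(c,uv,st=None):
    k=np.asarray(c["mtx"]);d=cv2.undistortPoints(np.array([[uv]],float),k,np.array([c["k1"],0,0,0.]))[0,0]
    v=np.array([d[0],d[1],1.])
    if "R" in c and c.get("R") is not None:
        R=np.asarray(c["R"]);return -R.T@np.asarray(c["t"]),R.T@v
    M=np.asarray(c["mount"]);Rt=np.asarray(st["eef_rot"]);p=np.asarray(st["position"])
    return p+Rt@M[:3,3],Rt@M[:3,:3]@v
def atz(c,uv,z,st=None):
    o,d=ray(c,uv,st);return o+d*(z-o[2])/d[2]
def proj(c,X,st=None):
    X=np.asarray(X,float)
    if "R" in c and c.get("R") is not None: p=np.asarray(c["R"])@X+np.asarray(c["t"])
    else:
        M=np.asarray(c["mount"]);Rt=np.asarray(st["eef_rot"])
        q=Rt.T@(X-np.asarray(st["position"]));p=M[:3,:3].T@(q-M[:3,3])
    a=p[:2]/p[2];a=a*(1+c["k1"]*(a@a));K=np.asarray(c["mtx"])
    return np.array([K[0,0]*a[0]+K[0,2],K[1,1]*a[1]+K[1,2]])
def crop(c,name,x0,y0,w,h,s):
    im=c["color"][y0:y0+h,x0:x0+w,::-1];cv2.imwrite("pics/"+name,cv2.resize(im,None,fx=s,fy=s,interpolation=cv2.INTER_CUBIC))
def saveshot(c,name,st):
    import pickle;pickle.dump((c,st),open("pics/"+name+".pkl","wb"));cv2.imwrite("pics/"+name+".png",c["color"][:,:,::-1])
def togo(st,target):  # shift in tool fractions
    return np.asarray(st["eef_rot"]).T@(np.asarray(target)-st["position"])/0.15
def rep():
    s=env.get_state();print("t",round(s["t"],2),"p",np.round(s["position"],4),"F",np.round(s["contact_force"],2),"T",np.round(s["wrist_torque"],2),"op",round(s["opening"],4),"q",np.round(s["q"],1));return s
E
python3 - <<'E'
from h import *
t=env.read_camera("top");crop(t,"tc.png",150,150,230,130,3.4)
s=env.read_camera("scene");crop(s,"sc.png",150,150,200,100,4)
for n,uv,z in [("arbor",(279,199),.012),("arborsh",(279,197),.09),("block",(348,209),.03),("pulley",(185,211),.044)]:
    print(n,atz(t,uv,z))
for n,uv,z in [("arbor",(238,213),.012),("block",(184,200),.03),("pulley",(318,210),.044)]:
    print(n,atz(s,uv,z))
E
```

```text
arbor [ 0.54767527 -0.0314853   0.012     ]
arborsh [ 0.54461896 -0.028283    0.09      ]
block [ 0.51196519 -0.22809555  0.03      ]
pulley [0.51616511 0.23942148 0.044     ]
arbor [ 0.55787008 -0.03006654  0.012     ]
block [ 0.5289326 -0.224872   0.03     ]
pulley [0.55074305 0.2424004  0.044     ]
```

View pics/tc.png

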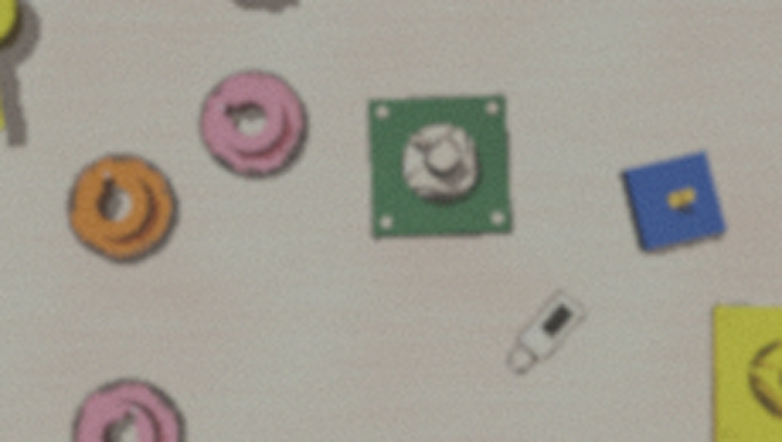

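View pics/sc.png

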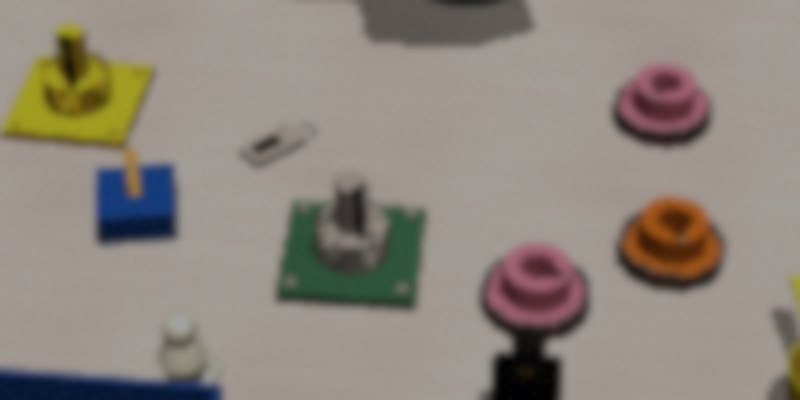

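Orange pulley at (185,211), green arbor and blue block with the brass key are confirmed. The slot's dark side faces the scene camera, so roughly +x. Next is the block's edge angle, then the move over the key.

```bash
python3 - <<'E'
from h import *
t=env.read_camera("top")
f=lambda u,v:(150+u/3.4,150+v/3.4)
c=[f(*p) for p in [(622,172),(706,152),(725,233),(645,250)]]
P=[atz(t,p,.03)[:2] for p in c]; print(np.round(P,4), np.mean(P,0))
for i in range(4):
    d=P[(i+1)%4]-P[i];print(np.linalg.norm(d),np.degrees(np.arctan2(d[1],d[0])))
c=[f(*p) for p in [(370,98),(504,95),(511,232),(375,238)]]
P=[atz(t,p,.012)[:2] for p in c]; print(np.round(P,4), np.mean(P,0))
for i in range(4):
    d=P[(i+1)%4]-P[i];print(np.linalg.norm(d),np.degrees(np.arctan2(d[1],d[0])))
for n,u,z in [("key",(683,196),.076),("pulley boss",(115,200),.044),("rim",(122,208),.018)]:
    print(n,atz(t,f(*u),z))
s=rep();print(togo(s,[.53,-.227,.2]))
E
```

```text
[[ 0.5373 -0.1861]
 [ 0.5527 -0.2579]
 [ 0.4836 -0.2702]
 [ 0.4708 -0.2023]] [ 0.51109474 -0.22911732]
0.07346109380879595 -77.93628394185448
0.07017590164228847 -169.9519713659402
0.06900990541651979 100.65098753061298
0.06846042372010591 13.74102183906782
[[ 0.6092  0.0264]
 [ 0.6089 -0.0901]
 [ 0.4897 -0.0919]
 [ 0.4872  0.025 ]] [ 0.54876915 -0.03266854]
0.11659539446181443 -90.14310489436517
0.11927581064411581 -179.1355589559845
0.1169380032331165 91.19029249304118
0.1219916057377528 0.6959492291303635
key [ 0.51182973 -0.22622345  0.076     ]
pulley boss [0.52249001 0.24279492 0.044     ]
rim [0.51779513 0.24196112 0.018     ]
t 0.3 p [ 0.1792 -0.6507  0.231 ] F [ 0.28 -0.29 -0.02] T [-0.03  0.03  0.02] op 0.0854 q [-76.8   6.7  82.6  -0.   90.8  -2.2]
[ 3.00464343 -2.1022599   0.20777701]
```

Call:
{"api": "play_rows", "payload": {"series": [0.97,-0.7,0.07,0,0,0,-1,0.97,-0.7,0.07,0,0,0,-1,0.97,-0.7,0.07,0,0,0,-1,0.97,-0.7,0.07,0,0,0,-1]}}

```text
t: 0.8
position: [0.2935, -0.5086, 0.2211]
eef_rot: [[0.963, 0.269, 0.001], [0.269, -0.963, -0.0], [0.0, 0.0, -1.0]]
contact_force: [-0.1, -1.1, 0.6]
opening: 0.0855
```

Call:
{"api": "play_rows", "payload": {"series": [0.97,-0.7,0.07,0,0,0,-1,0.97,-0.7,0.07,0,0,0,-1,0.97,-0.7,0.07,0,0,0,-1,0.97,-0.7,0.07,0,0,0,-1]}}

```text
t: 1.3
position: [0.4055, -0.3693, 0.2103]
eef_rot: [[0.963, 0.269, 0.0], [0.269, -0.963, 0.0], [0.0, -0.0, -1.0]]
contact_force: [-0.4, 0.1, -0.1]
opening: 0.085
```

Call:
{"api": "play_rows", "payload": {"series": [0.97,-0.7,0.07,0,0,0.1,-1,0.97,-0.7,0.07,0,0,0.1,-1,0.97,-0.7,0.07,0,0,0.1,-1,0.97,-0.7,0.07,0,0,0.1,-1,0.97,-0.7,0.07,0,0,0.1,-1]}}

```text
t: 1.92
position: [0.5161, -0.2323, 0.1998]
eef_rot: [[0.976, 0.217, -0.0], [0.217, -0.976, -0.0], [-0.0, 0.0, -1.0]]
contact_force: [-0.2, -0.6, 0.2]
opening: 0.0853
```

```bash
python3 - <<'E'
from h import *
s=rep();print(np.round(s["eef_rot"],4));c=env.read_camera("wrist");saveshot(c,"w1",s)
E
```

```text
t 1.93 p [ 0.5161 -0.2323  0.1998] F [-0.16 -0.64  0.24] T [-0.07 -0.04 -0.04] op 0.0853 q [-26.8  -6.4  98.6  -0.   87.8  50.7]
[[ 9.763e-01  2.166e-01 -4.000e-04]
 [ 2.166e-01 -9.763e-01 -3.000e-04]
 [-4.000e-04  2.000e-04 -1.000e+00]]
```

View pics/w1.png

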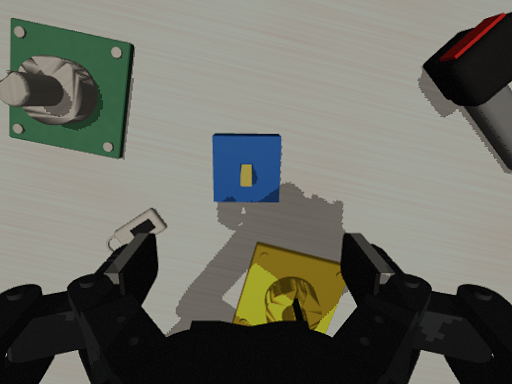

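The wrist view shows the block at (213..281, 134..202) with its edges parallel to the picture, and the key top at about (246,168). Zooming in.

```bash
python3 - <<'E'
from h import *
import pickle
c,s=pickle.load(open("pics/w1.pkl","rb"))
crop(c,"w1c.png",205,125,90,90,6.5)
crop(c,"w1a.png",0,0,150,170,4.5/1.3)
E
```

```text
(no output)
```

View pics/w1c.png

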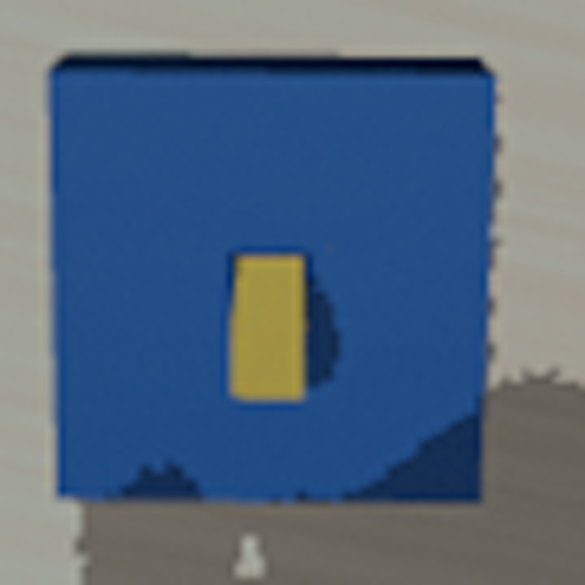

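View pics/w1a.png

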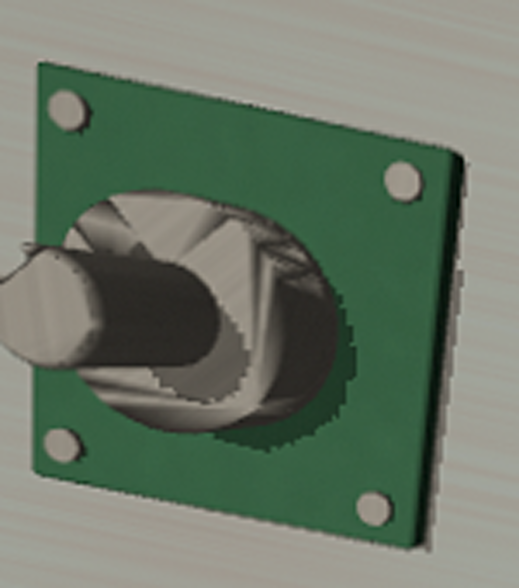

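```bash
python3 - <<'E'
from h import *
import pickle
c,s=pickle.load(open("pics/w1.pkl","rb"))
f=lambda u,v:(205+u/6.5-.4,125+v/6.5-.4)
R=s["eef_rot"]
T=lambda X:R.T@(X-s["position"])
P=[T(atz(c,f(*p),.03,s)) for p in [(53,70),(493,72),(482,500),(58,496)]];print(np.round(P,4),np.mean(P,0))
print("base edge",[np.round(T(atz(c,f(*p),.03,s)),4) for p in [(236,253),(306,253)]])
print("top low edge",[np.round(T(atz(c,f(*p),.076,s)),4) for p in [(228,401),(306,402)]])
print("topcorner mid world",atz(c,f(267,401),.076,s))
# predicted key outline if base centre = block centre
ctr=np.mean(P,0)
E
```

```text
[[ 0.0342 -0.0358  0.1697]
 [ 0.0338  0.0325  0.1698]
 [-0.036   0.0325  0.1698]
 [-0.0353 -0.0372  0.1698]] [-0.00084337 -0.00201372  0.16976224]
base edge [array([ 0.0053, -0.0076,  0.1698]), array([0.0053, 0.0035, 0.1698])]
top low edge [array([-0.0065, -0.0077,  0.1238]), array([-0.0066,  0.0031,  0.1238])]
topcorner mid world [ 0.50920845 -0.23151866  0.076     ]
```

Call:
{"api": "play_rows", "payload": {"series": [0.068,-0.014,0.5,0,0,0,0,0.068,-0.014,0.9,0,0,0,0,0.068,-0.014,1.0,0,0,0,0,0.068,-0.014,1.0,0,0,0,0]}}

```text
t: 2.48
position: [0.5244, -0.2278, 0.0481]
eef_rot: [[0.977, 0.215, -0.003], [0.215, -0.977, 0.001], [-0.003, -0.002, -1.0]]
contact_force: [-0.1, -0.2, 0.6]
opening: 0.0424
```

```bash
python3 - <<'E'
from h import *
s=rep();c=env.read_camera("wrist");saveshot(c,"w2",s)
cc=env.read_camera("scene");crop(cc,"s2.png",140,150,110,80,7)
E
```

```text
t 2.48 p [ 0.5244 -0.2278  0.0481] F [-0.08 -0.19  0.61] T [-0.03 -0.05 -0.04] op 0.0424 q [-26.    0.4 106.7  -0.   73.2  51.5]
```

View pics/w2.png

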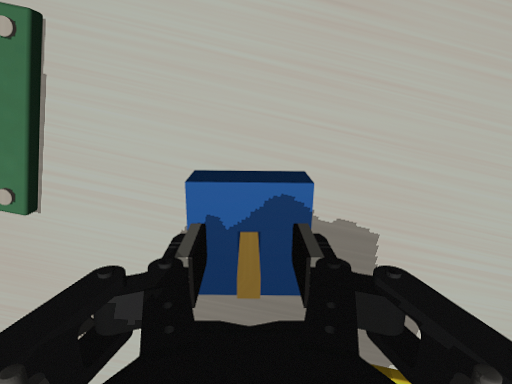

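View pics/s2.png

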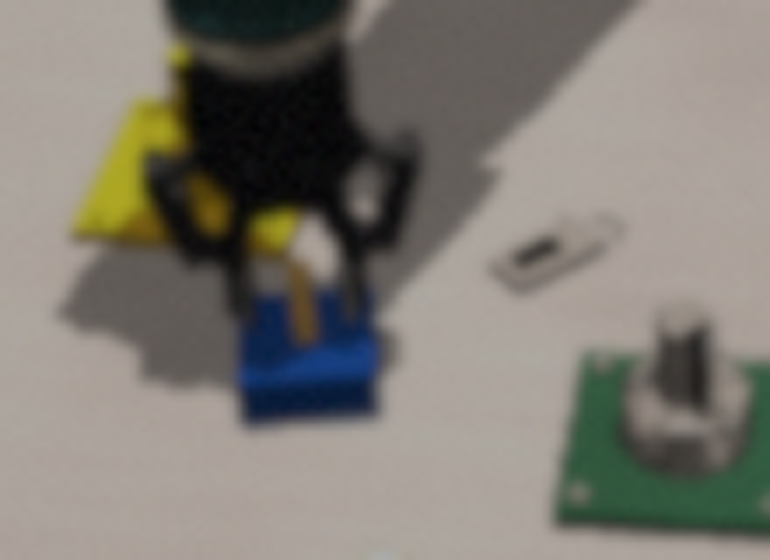

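Call:
{"api": "play_rows", "payload": {"series": [0,0,0,0,0,0,1,0,0,0,0,0,0,1,0,0,0,0,0,0,1,0,0,0,0,0,0,1,0,0,0,0,0,0,1]}}

```text
t: 3.2
position: [0.5266, -0.2272, 0.0513]
eef_rot: [[0.976, 0.217, 0.002], [0.217, -0.976, -0.001], [0.002, 0.002, -1.0]]
contact_force: [-0.4, 0.3, 6.3]
opening: 0.0078
```

```bash
python3 - <<'E'
from h import *
s=rep();c=env.read_camera("wrist");saveshot(c,"w3",s)
crop(c,"w3c.png",180,180,140,130,5)
E
```

```text
t 3.2 p [ 0.5266 -0.2272  0.0513] F [-0.45  0.34  6.25] T [-0.06  0.14  0.03] op 0.0078 q [-25.9   0.2 106.5  -0.   73.2  51.6]
```

View pics/w3c.png

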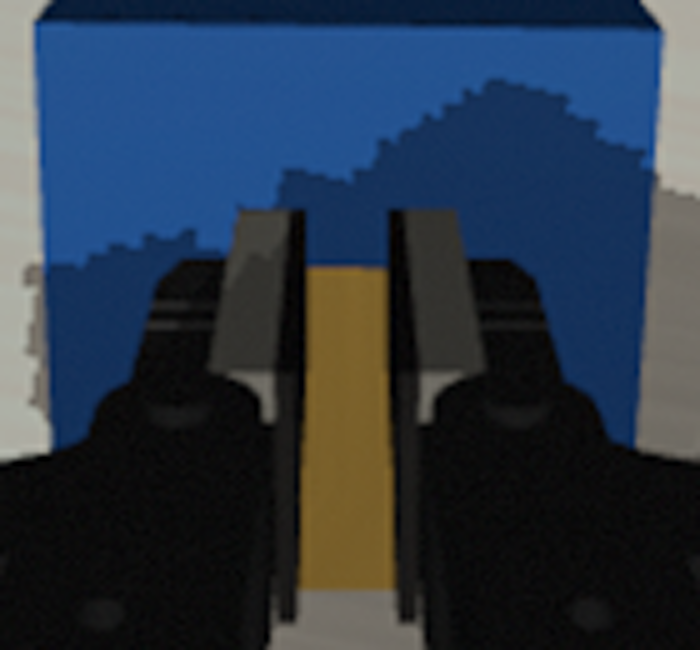

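```bash
python3 - <<'E'
from h import *
import pickle
s=rep()
c,st=pickle.load(open("pics/w3.pkl","rb"))
f=lambda u,v:(180+u/5-.4,180+v/5-.4)
R=st["eef_rot"]
T=lambda X:R.T@(X-st["position"])
print("top far edge",[np.round(T(atz(c,f(*p),.076,st)),4) for p in [(299,590),(395,590)]])
print("base edge",[np.round(T(atz(c,f(*p),.03,st)),4) for p in [(305,267),(387,267)]])
print("block",[np.round(T(atz(c,f(*p),.03,st)),4) for p in [(35,22),(660,28)]])
# pad tips front edge: tool z=0
def attool(uv,z):
    o,d=ray(c,uv,st);o=T(o);d=R.T@d;return o+d*(z-o[2])/d[2]
print("pad front tips",[np.round(attool(f(*p),-.0),4) for p in [(237,209),(300,209),(392,209),(457,209)]])
print("pad lower front edge?",[np.round(attool(f(*p),-.0),4) for p in [(305,265),(387,265)]])
print("proj pad corners", [((proj(c,st["position"]+R@np.array(x),st)-180+.4)*5).round() for x in [(.011,.005,0),(.011,.005,-.0187),(.011,.005,-.037),(-.011,.005,0)]])
E
```

```text
t 3.25 p [ 0.5266 -0.2272  0.0513] F [-1.01 -0.67  6.67] T [-0.08  0.12  0.01] op 0.0083 q [-25.9   0.2 106.5  -0.   73.2  51.6]
top far edge [array([-0.0168, -0.0037, -0.0247]), array([-0.0168,  0.0048, -0.0247])]
base edge [array([-0.0063, -0.0042,  0.0213]), array([-0.0063,  0.0052,  0.0213])]
block [array([ 0.023 , -0.0338,  0.0213]), array([0.0222, 0.0352, 0.0214])]
pad front tips [array([ 0.0094, -0.0103,  0.    ]), array([ 0.0094, -0.0041,  0.    ]), array([0.0094, 0.0051, 0.    ]), array([0.0094, 0.0115, 0.    ])]
pad lower front edge? [array([ 0.0034, -0.0036,  0.    ]), array([0.0034, 0.0046, 0.    ])]
proj pad corners [array([391., 194.]), array([397., 272.]), array([405., 373.]), array([390., 394.])]
```

Call:
{"api": "play_rows", "payload": {"series": [0,0,-0.04,0,0,0,1,0,0,-0.08,0,0,0,1,0,0,-0.1,0,0,0,1,0,0,-0.1,0,0,0,1]}}

```text
t: 3.75
position: [0.526, -0.227, 0.0651]
eef_rot: [[0.976, 0.217, 0.0], [0.217, -0.976, -0.0], [0.0, 0.0, -1.0]]
contact_force: [0.2, 0.3, -0.8]
opening: 0.0077
```

```bash
python3 - <<'E'
from h import *
s=rep();c=env.read_camera("wrist");saveshot(c,"w4",s)
crop(c,"w4c.png",180,180,140,130,5)
E
```

```text
t 3.75 p [ 0.526  -0.227   0.0651] F [ 0.24  0.34 -0.79] T [-0.01  0.01 -0.01] op 0.0077 q [-25.9  -0.6 105.9   0.   74.6  51.6]
```

View pics/w4c.png

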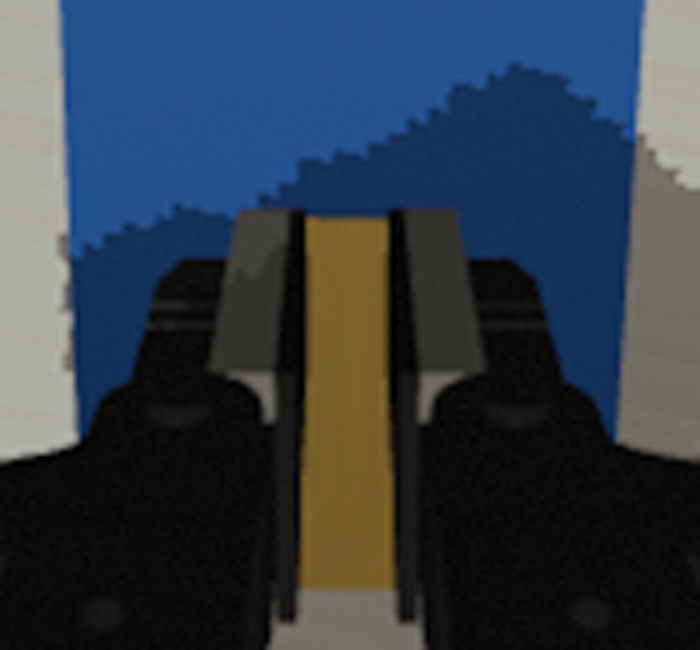

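Call:
{"api": "play_rows", "payload": {"series": [0,0,-0.3,0,0,0,1,0,-0.2,-0.6,0,0,0,1,0,-0.5,-0.9,0,0,0,1,0,-0.9,-0.9,0,0,0,1,0.01,-0.98,-0.9,0,0,0,1]}}

```text
t: 4.42
position: [0.495, -0.0807, 0.2004]
eef_rot: [[0.976, 0.219, 0.001], [0.219, -0.976, 0.0], [0.001, 0.0, -1.0]]
contact_force: [0.2, -0.2, -0.3]
opening: 0.0078
```

Call:
{"api": "play_rows", "payload": {"series": [0.0,-0.26,0,0,0,0,1,0.01,-0.26,0,0,0,0,1,0.01,-0.26,0,0,0,0,1]}}

```text
t: 4.8
position: [0.4887, -0.0451, 0.1995]
eef_rot: [[0.976, 0.217, -0.0], [0.217, -0.976, -0.0], [-0.0, 0.0, -1.0]]
contact_force: [-0.9, 0.5, -0.4]
opening: 0.008
```

```bash
python3 - <<'E'
from h import *
s=rep();c=env.read_camera("wrist");saveshot(c,"w5",s)
p=proj(c,[.5475,-.0315,.066],s).astype(int);print(p)
crop(c,"w5c.png",max(0,p[0]-60),max(0,p[1]-60),120,110,5)
print(max(0,p[0]-60),max(0,p[1]-60))
E
```

```text
t 4.8 p [ 0.4887 -0.0451  0.1995] F [-0.94  0.47 -0.37] T [-0.07  0.02 -0.05] op 0.008 q [ -8.2 -16.3 107.1  -0.   89.3  69.2]
[247 109]
187 49
```

View pics/w5.png

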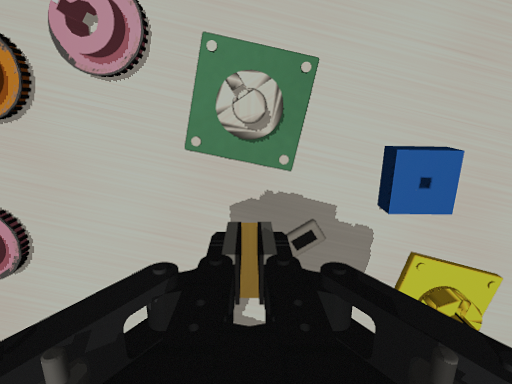

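View pics/w5c.png

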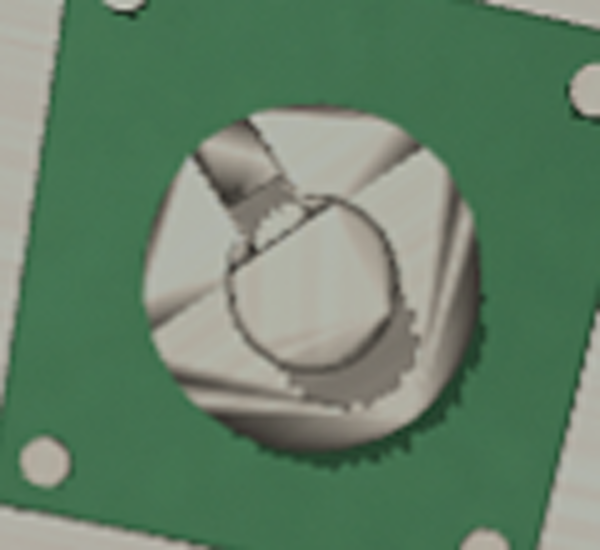

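```bash
python3 - <<'E'
from h import *
import pickle
c,s=pickle.load(open("pics/w5.pkl","rb"))
crop(c,"w5d.png",222,72,60,56,13)
f=lambda u,v:(187+u/5-.4,49+v/5-.4)
R=s["eef_rot"];T=lambda X:R.T@(X-s["position"])
W=lambda u,v,z:atz(c,f(u,v),z,s)
C=W(313,284,.09);print("shaft top",C, T(C))
print("R",[np.linalg.norm(W(*p,.09)-C) for p in [(228,284),(398,284),(313,370),(313,199)]])
ang=lambda d:np.degrees(np.arctan2(d[1],d[0]))
a=W(228,270,.09);b=W(325,205,.09);print("chord ang-+90",ang(b-a)+90, "dist",np.linalg.norm((a+b)/2-C),ang((a+b)/2-C))
for p,q in [((235,205),(195,155)),((285,175),(250,120))]:
    print("band",ang(W(*q,.042)-W(*p,.042)))
print("band outer mid from axis",[ (ang(d),np.linalg.norm(d[:2])) for d in [W(222,138,.042)-C]])
# base centre by bolts
f2=lambda u,v:(u,v)
B=[atz(c,p,.012,s) for p in [(212,45),(306,67),(284,160),(196,141)]];print(np.round(B,4),np.mean(B,0))
B=[atz(c,p,.012,s) for p in [(204,32),(319,57),(291,170),(186,149)]];print(np.round(B,4),np.mean(B,0),ang(B[0]-B[3]))
E
```

```text
shaft top [ 0.55130643 -0.03209222  0.09      ] [0.06402132 0.00088186 0.10945929]
R [np.float64(0.013493319368575812), np.float64(0.013494262756754704), np.float64(0.013416482765147819), np.float64(0.01290391092202437)]
chord ang-+90 45.20906105398519 dist 0.00914631242462096 51.795806081638275
band 51.93388952770802
band 46.04660030404739
band outer mid from axis [(np.float64(45.662609229994075), np.float64(0.030600293415316854))]
[[ 0.5992  0.0162  0.012 ]
 [ 0.5996 -0.0802  0.012 ]
 [ 0.5025 -0.0818  0.012 ]
 [ 0.5021  0.0152  0.012 ]] [ 0.55088335 -0.03264044  0.012     ]
[[ 0.6092  0.0261  0.012 ]
 [ 0.6116 -0.0904  0.012 ]
 [ 0.4934 -0.0921  0.012 ]
 [ 0.4913  0.0243  0.012 ]] [ 0.55137439 -0.03302618  0.012     ] 0.8833946927072893
```

View pics/w5d.png

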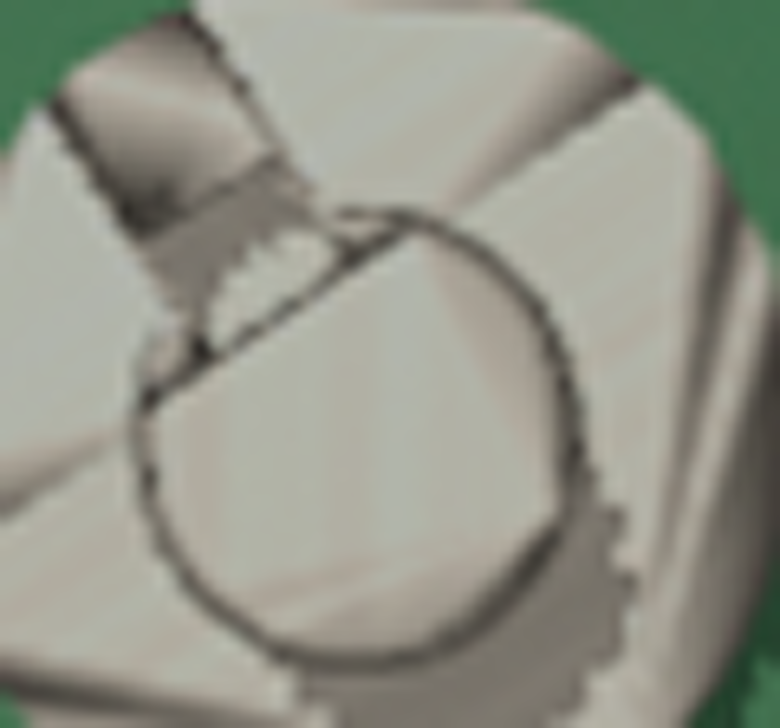

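The zoomed crop shows the shaft end as a circle around (249,105.5), with the slot's bottom chord facing up-left and the pocket band continuing it. The slot direction is about 46° in the world. I'll turn the tool so its x lies along the slot, and look again from nearer.

Call:
{"api": "play_rows", "payload": {"series": [0.07,0.241,0.33,0,0,-0.35,1,0.07,0.241,0.33,0,0,-0.7,1,0.07,0.241,0.33,0,0,-1,1,0.07,0.241,0.33,0,0,-1,1]}}

```text
t: 5.35
position: [0.5066, -0.0786, 0.15]
eef_rot: [[0.754, 0.657, -0.001], [0.657, -0.754, 0.0], [-0.0, -0.0, -1.0]]
contact_force: [0.1, -0.4, -0.5]
opening: 0.0077
```

Call:
{"api": "play_rows", "payload": {"series": [0,0,0,0,0,-0.17,1,0,0,0,0,0,-0.17,1,0,0,0,0,0,-0.17,1]}}

```text
t: 5.72
position: [0.5066, -0.0779, 0.1503]
eef_rot: [[0.697, 0.717, -0.0], [0.717, -0.697, -0.0], [-0.0, 0.0, -1.0]]
contact_force: [-0.3, 0.1, 0.0]
opening: 0.008
```

```bash
python3 - <<'E'
from h import *
s=rep();print(np.round(s["eef_rot"],4));c=env.read_camera("wrist");saveshot(c,"w6",s)
p=proj(c,[.5513,-.0321,.09],s).astype(int);print(p)
crop(c,"w6c.png",p[0]-40,p[1]-40,80,75,8)
crop(c,"w6k.png",200,200,100,110,5)
print(p-40)
E
```

```text
t 5.72 p [ 0.5066 -0.0779  0.1503] F [-0.34  0.13  0.02] T [-0.    0.01 -0.04] op 0.008 q [-11.6 -12.1 108.2  -0.   83.9  32.6]
[[ 0.6966  0.7175 -0.    ]
 [ 0.7175 -0.6966 -0.    ]
 [-0.      0.     -1.    ]]
[248 105]
[208  65]
```

View pics/w6c.png

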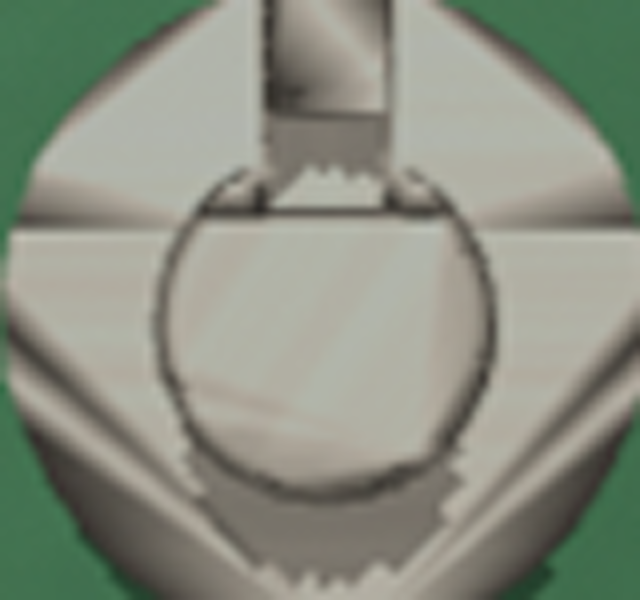

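View pics/w6k.png

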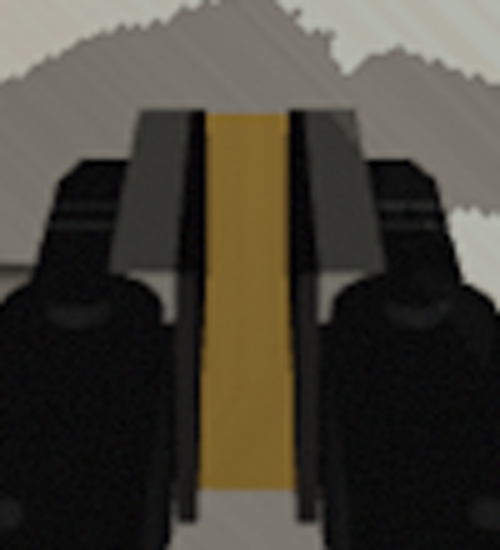

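```bash
python3 - <<'E'
from h import *
import pickle
c,s=pickle.load(open("pics/w6.pkl","rb"))
R=s["eef_rot"];T=lambda X:R.T@(X-s["position"])
f=lambda u,v:(208+u/8-.44,65+v/8-.44)
g=lambda u,v:(200+u/5-.4,200+v/5-.4)
for n,p,z in [("center",(327.5,329),.088),("left",(160,329),.088),("right",(495,329),.088),("bot",(327,497),.088),("chord",(327.5,214),.09),("wallL",(264,205),.09),("wallR",(388,205),.09),("pockL",(265,110),.042),("pockR",(390,110),.042)]:
    print(n,np.round(T(atz(c,f(*p),z,s)),4))
zb=s["position"][2]-.0413;zt=zb+.066
for n,p,z in [("botL",(207,113),zb),("botR",(289,113),zb),("topL",(200,490),zt),("topR",(296,490),zt)]:
    print(n,np.round(T(atz(c,g(*p),z,s)),4))
E
```

```text
center [0.064  0.0002 0.0623]
left [ 0.064  -0.0133  0.0623]
right [0.064  0.0137 0.0623]
bot [0.0506 0.0002 0.0623]
chord [0.0728 0.0002 0.0603]
wallL [ 0.0735 -0.0048  0.0603]
wallR [0.0735 0.005  0.0603]
pockL [ 0.084  -0.0059  0.1083]
pockR [0.084  0.0062 0.1083]
botL [-0.008  -0.0046  0.0413]
botR [-0.008   0.0059  0.0413]
topL [-0.0171 -0.0037 -0.0247]
topR [-0.0171  0.0048 -0.0247]
```

Call:
{"api": "play_rows", "payload": {"series": [0.3,-0.003,0,0,0,0,1,0.609,-0.003,0,0,0,0,1,0.609,-0.003,0,0,0,0,1,0.609,-0.003,0.05,0,0,0,1,0.609,-0.003,0.07,0,0,0,1]}}

```text
t: 6.4
position: [0.569, -0.0122, 0.1391]
eef_rot: [[0.695, 0.719, -0.001], [0.719, -0.695, -0.0], [-0.001, -0.0, -1.0]]
contact_force: [-1.1, 0.6, 0.2]
opening: 0.0079
```

```bash
python3 - <<'E'
from h import *
s=rep();c=env.read_camera("wrist");saveshot(c,"w7",s)
crop(c,"w7k.png",180,160,140,130,5.5)
cc=env.read_camera("scene");crop(cc,"s7.png",195,150,90,80,7)
E
```

```text
t 6.4 p [ 0.569  -0.0122  0.1391] F [-1.08  0.58  0.24] T [ 0.03  0.01 -0.05] op 0.0079 q [ -3.8  -4.3 102.3  -0.   82.   40.2]
```

View pics/w7k.png

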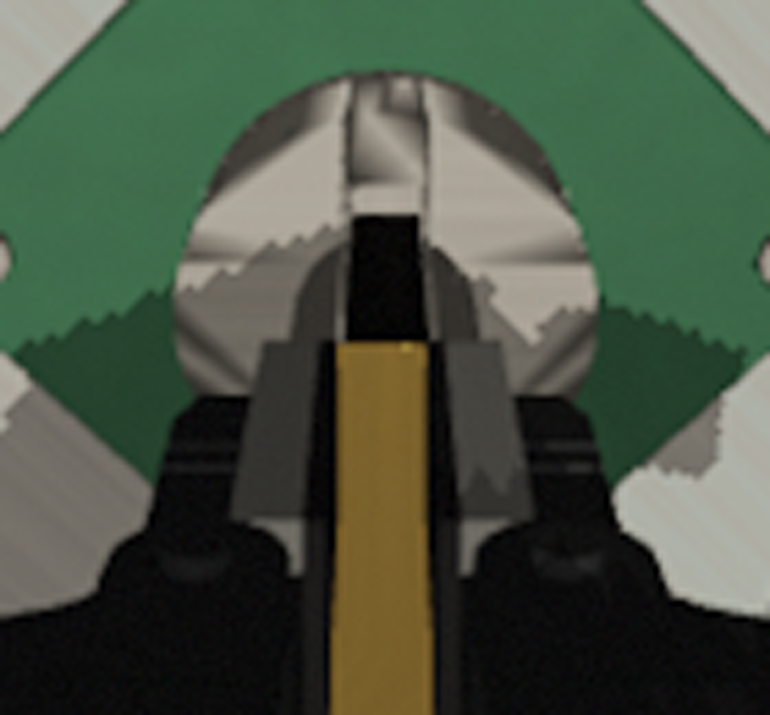

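View pics/s7.png

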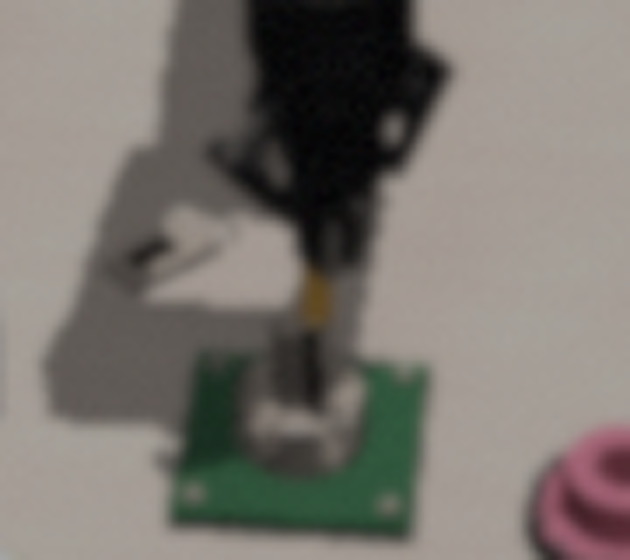

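Call:
{"api": "play_rows", "payload": {"series": [0.005,0.004,0.0,0,0,0,1,0.005,0.004,0.03,0,0,0,1,0.005,0.004,0.05,0,0,0,1,0.005,0.004,0.06,0,0,0,1,0.005,0.004,0.07,0,0,0,1]}}

```text
t: 7.12
position: [0.5706, -0.0115, 0.1292]
eef_rot: [[0.694, 0.72, -0.0], [0.72, -0.694, -0.0], [-0.0, -0.0, -1.0]]
contact_force: [0.5, -0.0, -0.5]
opening: 0.0077
```

```bash
python3 - <<'E'
from h import *
s=rep();c=env.read_camera("wrist");saveshot(c,"w8",s)
crop(c,"w8k.png",180,160,140,130,5.5)
E
```

```text
t 7.12 p [ 0.5706 -0.0115  0.1292] F [ 0.52 -0.01 -0.46] T [ 0.   -0.04 -0.01] op 0.0077 q [ -3.7  -3.7 102.7  -0.   81.   40.2]
```

View pics/w8k.png

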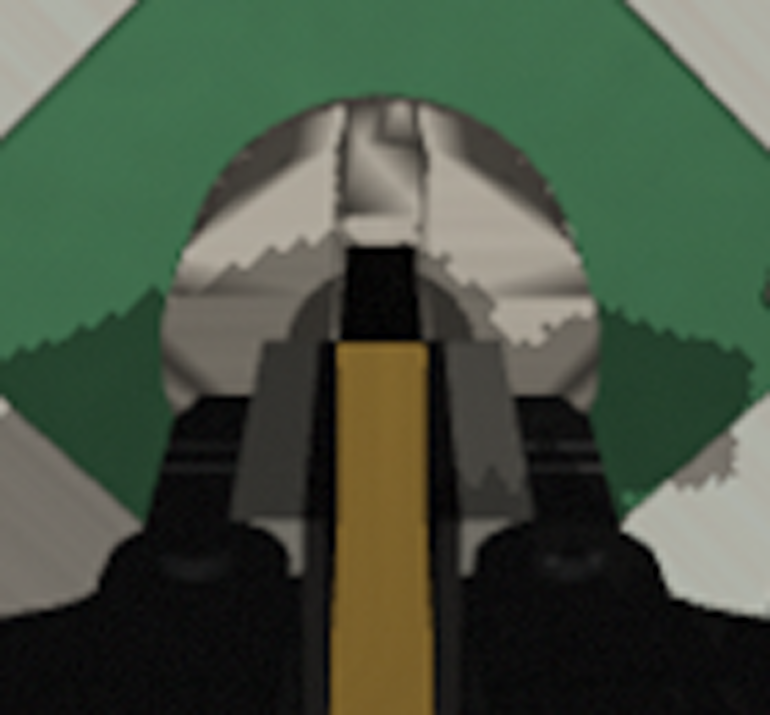

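Call:
{"api": "play_rows", "payload": {"series": [0,0,0.01,0,0,0,1,0,0,0.02,0,0,0,1,0,0,0.03,0,0,0,1,0,0,0.035,0,0,0,1]}}

```text
t: 7.68
position: [0.5706, -0.0115, 0.1239]
eef_rot: [[0.694, 0.72, -0.0], [0.72, -0.694, 0.0], [-0.0, -0.0, -1.0]]
contact_force: [0.9, -0.4, 0.1]
opening: 0.0079
```

```bash
python3 - <<'E'
from h import *
s=rep()
E
```

```text
t 7.67 p [ 0.5706 -0.0115  0.1239] F [ 0.89 -0.41  0.13] T [0.02 0.05 0.01] op 0.0079 q [ -3.7  -3.5 103.   -0.   80.5  40.2]
```

Call:
{"api": "play_rows", "payload": {"series": [0,0,0.03,0,0,0,1,0,0,0.06,0,0,0,1,0,0,0.09,0,0,0,1,0,0,0.12,0,0,0,1]}}

```text
t: 8.18
position: [0.5706, -0.0115, 0.1056]
eef_rot: [[0.694, 0.72, -0.0], [0.72, -0.694, 0.0], [-0.0, -0.0, -1.0]]
contact_force: [-0.2, 0.5, -0.2]
opening: 0.0073
```

Call:
{"api": "play_rows", "payload": {"series": [0,0,0.03,0,0,0,1,0,0,0.06,0,0,0,1,0,0,0.09,0,0,0,1,0,0,0.12,0,0,0,1]}}

```text
t: 8.68
position: [0.5706, -0.0115, 0.0878]
eef_rot: [[0.694, 0.72, -0.0], [0.72, -0.694, 0.0], [0.0, -0.0, -1.0]]
contact_force: [0.5, -0.0, -0.4]
opening: 0.0079
```

```bash
python3 - <<'E'
from h import *
s=rep();c=env.read_camera("wrist");saveshot(c,"w9",s)
crop(c,"w9k.png",180,160,140,130,5.5)
E
```

```text
t 8.68 p [ 0.5706 -0.0115  0.0878] F [ 0.52 -0.03 -0.41] T [ 0.03 -0.01 -0.01] op 0.0079 q [ -3.7  -2.  105.    0.   76.9  40.2]
```

View pics/w9k.png

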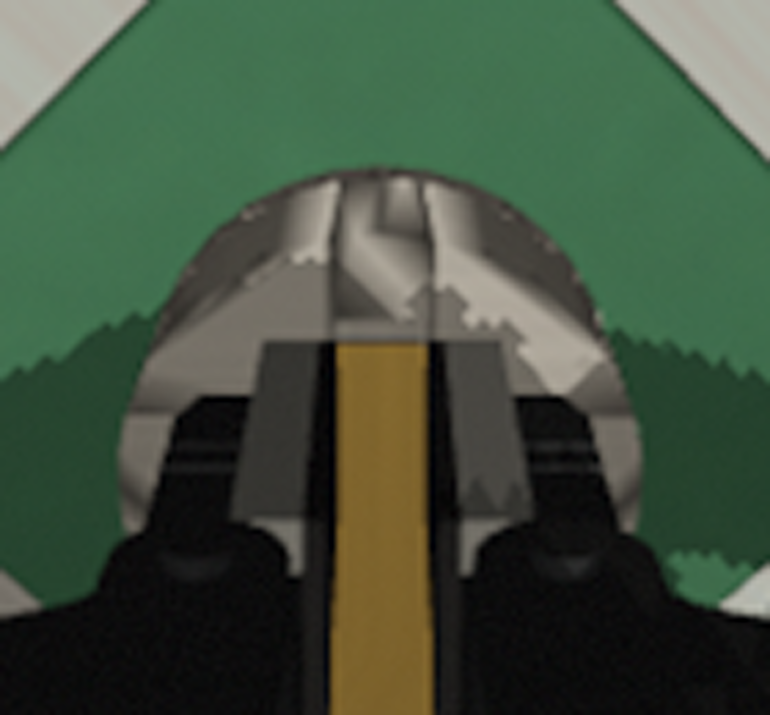

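Call:
{"api": "play_rows", "payload": {"series": [0,0,0.012,0,0,0,1,0,0,0.024,0,0,0,1,0,0,0.036,0,0,0,1]}}

```text
t: 9.1
position: [0.5707, -0.0115, 0.0826]
eef_rot: [[0.694, 0.72, 0.0], [0.72, -0.694, -0.0], [0.0, 0.0, -1.0]]
contact_force: [-1.2, 0.8, -1.4]
opening: 0.0079
```

Call:
{"api": "play_rows", "payload": {"series": [0,0,0.012,0,0,0,1,0,0,0.024,0,0,0,1]}}

```text
t: 9.35
position: [0.5706, -0.0115, 0.079]
eef_rot: [[0.694, 0.72, 0.0], [0.72, -0.694, -0.0], [0.0, 0.0, -1.0]]
contact_force: [-0.5, -0.2, -0.4]
opening: 0.008
```

Call:
{"api": "play_rows", "payload": {"series": [0,0,0.015,0,0,0,1,0,0,0.03,0,0,0,1,0,0,0.045,0,0,0,1,0,0,0.06,0,0,0,1]}}

```text
t: 9.85
position: [0.5706, -0.0115, 0.0699]
eef_rot: [[0.694, 0.72, -0.0], [0.72, -0.694, -0.0], [-0.0, -0.0, -1.0]]
contact_force: [-0.5, -0.3, -0.4]
opening: 0.0079
```

Call:
{"api": "play_rows", "payload": {"series": [0,0,0.015,0,0,0,1,0,0,0.03,0,0,0,1,0,0,0.045,0,0,0,1]}}

```text
t: 10.22
position: [0.5706, -0.0115, 0.0631]
eef_rot: [[0.694, 0.72, -0.0], [0.72, -0.694, -0.0], [-0.0, 0.0, -1.0]]
contact_force: [0.4, -0.1, -0.5]
opening: 0.0077
```

Call:
{"api": "play_rows", "payload": {"series": [0,0,0.012,0,0,0,1,0,0,0.012,0,0,0,0.4,0,0,0.012,0,0,0,0.2,0,0,0.012,0,0,0,0.2,0.01,0,0.012,0,0,0,0.2]}}

```text
t: 10.85
position: [0.5717, -0.0104, 0.0616]
eef_rot: [[0.694, 0.72, 0.0], [0.72, -0.694, -0.0], [0.0, 0.0, -1.0]]
contact_force: [-0.2, -0.2, -0.1]
opening: 0.0339
```

```bash
python3 - <<'E'
from h import *
s=rep();c=env.read_camera("wrist");saveshot(c,"w10",s)
crop(c,"w10k.png",180,160,140,130,5.5)
E
```

```text
t 10.85 p [ 0.5717 -0.0104  0.0616] F [-0.17 -0.23 -0.12] T [-0.03 -0.02  0.04] op 0.0339 q [ -3.6  -0.5 106.2   0.   74.3  40.4]
```

View pics/w10k.png

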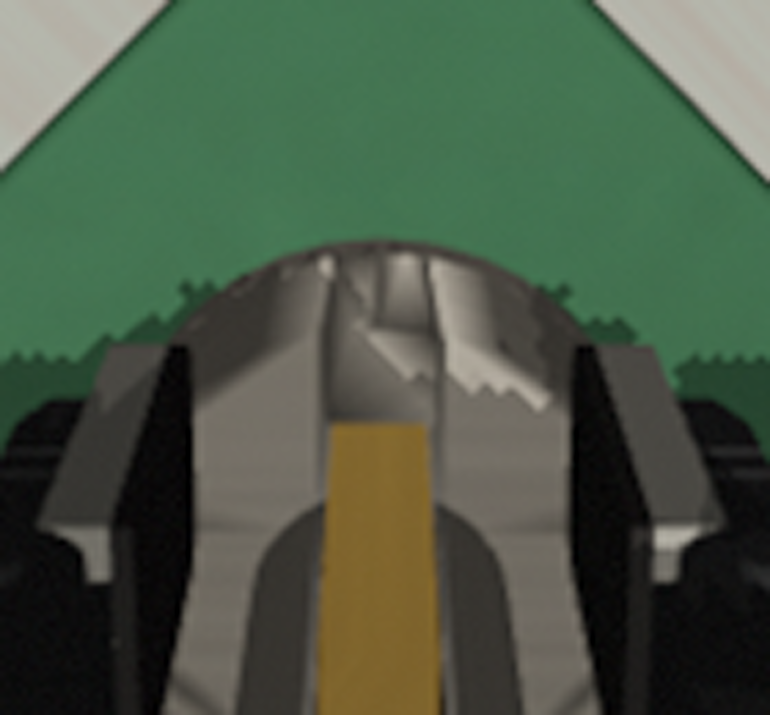

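Call:
{"api": "play_rows", "payload": {"series": [0,0,-0.25,0,0,0,0.2,0,0,-0.6,0,0,0,-0.5,-0.3,0,-0.85,0,0,0,-1,-0.6,0,-0.85,0,0,0,-1,-0.6,0,-0.85,0,0,0,-1]}}

```text
t: 11.52
position: [0.5081, -0.0766, 0.1898]
eef_rot: [[0.696, 0.718, 0.001], [0.718, -0.696, -0.001], [0.001, 0.001, -1.0]]
contact_force: [1.0, 0.7, 0.5]
opening: 0.0851
```

```bash
python3 - <<'E'
from h import *
s=rep();c=env.read_camera("wrist");saveshot(c,"w11",s)
p=proj(c,[.5513,-.0321,.09],s).astype(int);print(p)
crop(c,"w11k.png",p[0]-45,max(0,p[1]-60),90,100,6)
print(p[0]-45,max(0,p[1]-60))
cc=env.read_camera("scene");crop(cc,"s11.png",195,170,90,70,8)
E
```

```text
t 11.53 p [ 0.5081 -0.0766  0.1898] F [1.02 0.65 0.48] T [0.02 0.03 0.  ] op 0.0851 q [-11.4 -13.  105.3  -0.   87.6  32.7]
[248 107]
203 47
```

View pics/w11k.png

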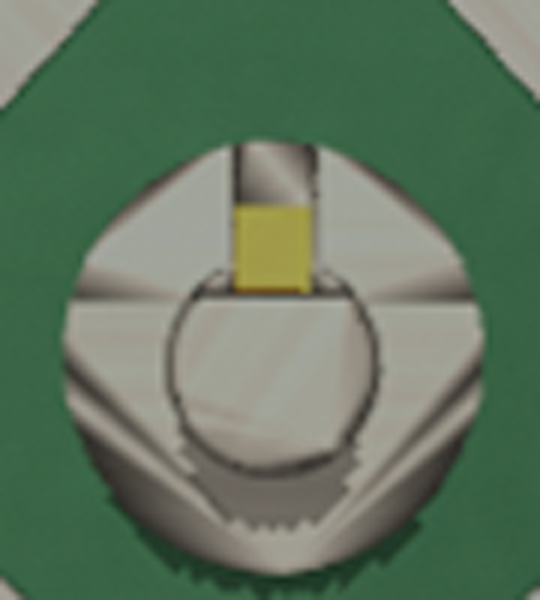

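View pics/w11.png

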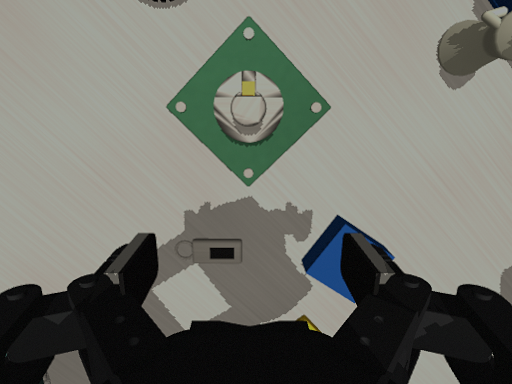

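View pics/s11.png

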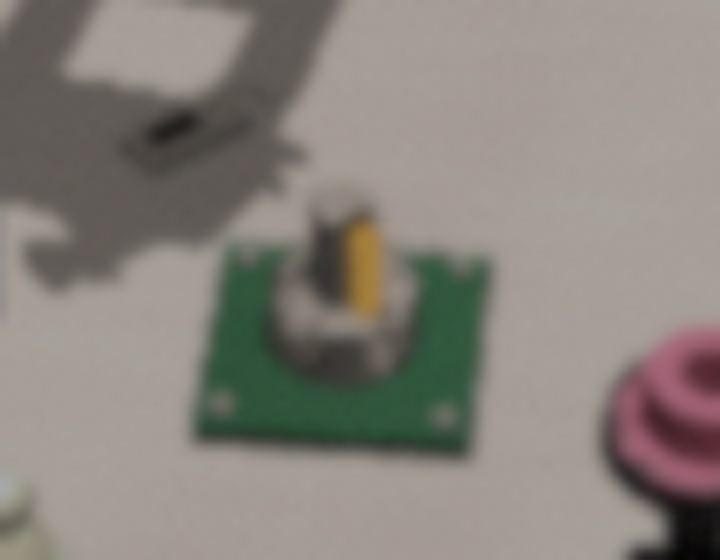

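Call:
{"api": "play_rows", "payload": {"series": [0.8,-0.7,0,0,0,0,-1,0.8,-0.7,0,0,0,0,-1,0.8,-0.7,0,0,0,0,-1,0.8,-0.7,0,0,0,0,-1]}}

```text
t: 12.12
position: [0.517, 0.087, 0.1884]
eef_rot: [[0.691, 0.723, -0.001], [0.723, -0.691, 0.0], [-0.001, -0.001, -1.0]]
contact_force: [-0.3, -0.1, 0.3]
opening: 0.0854
```

Call:
{"api": "play_rows", "payload": {"series": [0.8,-0.7,0,0,0,0.3,-1,0.8,-0.7,0,0,0,0.6,-1,0.8,-0.7,0,0,0,0.9,-1,0.8,-0.7,0,0,0,0.9,-1,0.8,-0.7,0,0,0,0.9,-1]}}

```text
t: 12.75
position: [0.5247, 0.2428, 0.1886]
eef_rot: [[0.937, 0.348, -0.001], [0.348, -0.937, -0.001], [-0.001, 0.0, -1.0]]
contact_force: [0.1, -0.5, 0.4]
opening: 0.0855
```

```bash
python3 - <<'E'
from h import *
import pickle
s=rep();c=env.read_camera("wrist");saveshot(c,"w12",s)
cc=env.read_camera("scene")
A=np.array([.5513,-.0321]);u=np.array([.695,.719])
for r,z in [(19.7,.084),(19.7,.042),(0,.09)]:
    p=proj(cc,[*(A+u*r/1000),z]);print(r,z,(p-[195,170])*8)
E
```

```text
t 12.75 p [0.5247 0.2428 0.1886] F [ 0.08 -0.53  0.41] T [ 0.   -0.03  0.01] op 0.0855 q [22.3 -4.6 97.9 -0.  86.7 91.9]
19.7 0.084 [368.08681468 231.93002464]
19.7 0.042 [369.2240515  305.88122198]
0 0.09 [338.05199704 197.67110648]
```

View pics/w12.png

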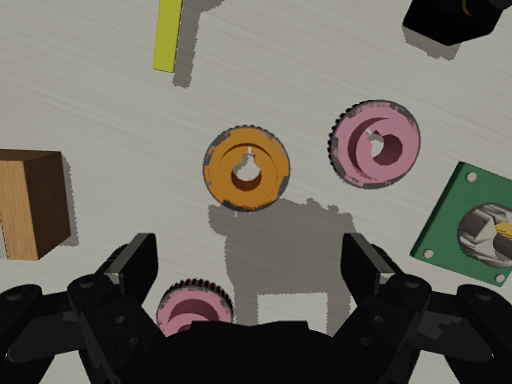

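Orange pulley at (247,168) with its white keyway mark at (249,150). The pink look-alikes are at (375,143) and (195,310). Zooming in on the orange one.

```bash
python3 - <<'E'
from h import *
import pickle
c,s=pickle.load(open("pics/w12.pkl","rb"))
crop(c,"w12c.png",195,115,105,105,6)
R=s["eef_rot"];T=lambda X:R.T@(X-s["position"])
for p,z in [((375,143),.018),((195,320),.018)]:print(np.round(T(atz(c,p,z,s)),4))
E
```

```text
[0.0262 0.1292 0.1706]
[-0.1864 -0.0645  0.1707]
```

View pics/w12c.png

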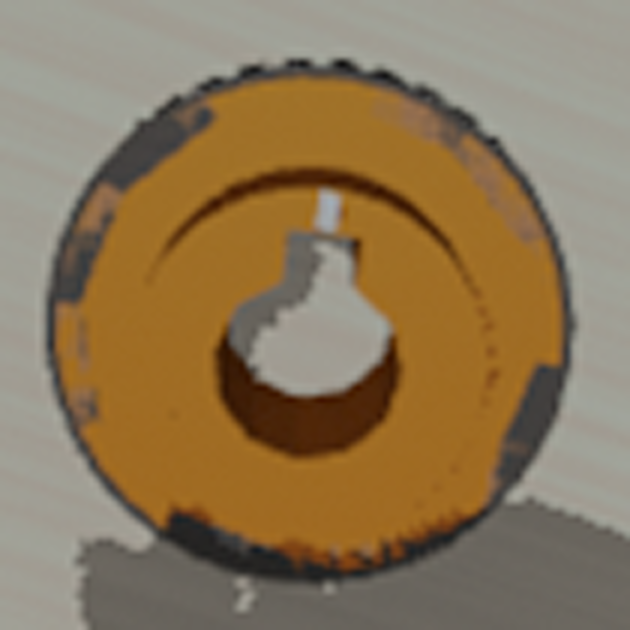

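```bash
python3 - <<'E'
from h import *
import pickle
c,s=pickle.load(open("pics/w12.pkl","rb"))
R=s["eef_rot"];T=lambda X:R.T@(X-s["position"])
f=lambda u,v:(195+u/6-.42,115+v/6-.42)
P=lambda u,v,z:np.round(T(atz(c,f(u,v),z,s)),4)
print("bore c",P(309,364,.044),"L",P(218,364,.044),"R",P(400,364,.044),"bot",P(309,455,.044))
print("kw",P(322,235,.044),"mark",P(327,190,.044),P(327,230,.044))
print("rim",P(48,330,.018),P(572,330,.018),P(310,580,.002),P(310,70,.018))
a=s["position"]+R@np.array([P(309,364,.044)[0],P(309,364,.044)[1],0]);print(a)
E
```

```text
bore c [-0.0013 -0.0021  0.1446] L [-0.0013 -0.0167  0.1446] R [-0.0013  0.0124  0.1446] bot [-0.0165 -0.0022  0.1446]
kw [ 0.0195 -0.      0.1446] mark [0.0265 0.0008 0.1446] [0.0203 0.0008 0.1446]
rim [-0.0014 -0.0477  0.1706] [-0.0014  0.0433  0.1706] [-0.0532 -0.0025  0.1866] [ 0.043  -0.0021  0.1705]
[0.52273374 0.24433904 0.18857456]
```

Call:
{"api": "play_rows", "payload": {"series": [-0.01,-0.018,0.4,0,0,0.227,-1,-0.01,-0.018,0.8,0,0,0.227,-1,-0.01,-0.018,0.8,0,0,0.227,-1,-0.01,-0.018,0.8,0,0,0.227,-1]}}

```text
t: 13.35
position: [0.5233, 0.2452, 0.0717]
eef_rot: [[0.971, 0.238, 0.002], [0.238, -0.971, 0.001], [0.002, -0.0, -1.0]]
contact_force: [-0.4, -0.5, 0.2]
opening: 0.0853
```

```bash
python3 - <<'E'
from h import *
s=rep();print(np.round(s["eef_rot"],4));c=env.read_camera("wrist");saveshot(c,"w13",s)
E
```

```text
t 13.35 p [0.5233 0.2452 0.0717] F [-0.44 -0.48  0.21] T [ 0.02 -0.04  0.  ] op 0.0853 q [ 22.6  -0.3 105.   -0.   75.2  98.8]
[[ 9.713e-01  2.378e-01  2.200e-03]
 [ 2.378e-01 -9.713e-01  9.000e-04]
 [ 2.300e-03 -3.000e-04 -1.000e+00]]
```

View pics/w13.png

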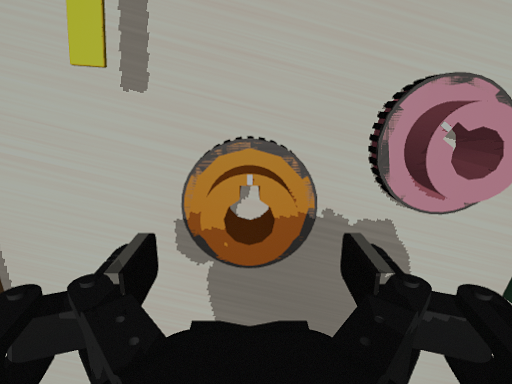

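Call:
{"api": "play_rows", "payload": {"series": [0,0,0.2,0,0,0,-1,0,0,0.33,0,0,0,-1,0,0,0.355,0,0,0,-1,0,0,0.355,0,0,0,-1]}}

```text
t: 13.9
position: [0.5226, 0.2455, 0.0166]
eef_rot: [[0.971, 0.238, 0.001], [0.238, -0.971, 0.0], [0.001, -0.0, -1.0]]
contact_force: [1.0, 0.0, 0.1]
opening: 0.0852
```

```bash
python3 - <<'E'
from h import *
s=rep();print(np.round(s["eef_rot"],4));c=env.read_camera("wrist");saveshot(c,"w14",s)
E
```

```text
t 13.9 p [0.5226 0.2455 0.0166] F [1.02 0.03 0.13] T [0.02 0.01 0.  ] op 0.0852 q [ 22.6   2.8 107.4  -0.   69.8  98.9]
[[ 9.712e-01  2.381e-01  7.000e-04]
 [ 2.381e-01 -9.712e-01  3.000e-04]
 [ 8.000e-04 -1.000e-04 -1.000e+00]]
```

View pics/w14.png

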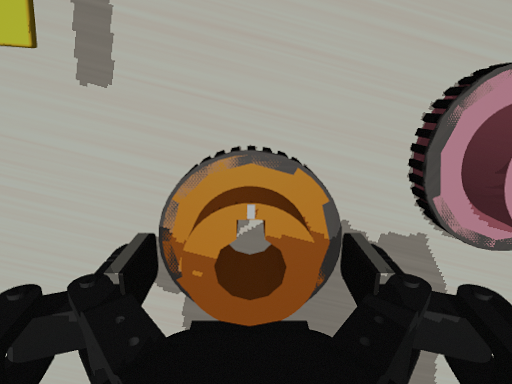

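Call:
{"api": "play_rows", "payload": {"series": [0,0,-0.01,0,0,0,-0.6,0,0,-0.01,0,0,0,-0.2,0,0,-0.01,0,0,0,0.5,0,0,-0.01,0,0,0,1,0,0,-0.01,0,0,0,1,0,0,-0.01,0,0,0,1]}}

```text
t: 14.7
position: [0.5228, 0.2456, 0.0186]
eef_rot: [[0.971, 0.238, 0.001], [0.238, -0.971, 0.001], [0.002, -0.0, -1.0]]
contact_force: [-2.8, -0.4, 8.3]
opening: 0.0565
```

```bash
python3 - <<'E'
from h import *
s=rep();print(np.round(s["eef_rot"],4));c=env.read_camera("wrist");saveshot(c,"w15",s)
crop(c,"w15c.png",150,140,200,190,3.8)
E
```

```text
t 14.7 p [0.5228 0.2456 0.0186] F [-2.78 -0.41  8.29] T [-0.13  0.35  0.02] op 0.0565 q [ 22.6   2.7 107.3   0.   69.9  98.9]
[[ 9.713e-01  2.380e-01  1.400e-03]
 [ 2.380e-01 -9.713e-01  6.000e-04]
 [ 1.500e-03 -2.000e-04 -1.000e+00]]
```

View pics/w15c.png

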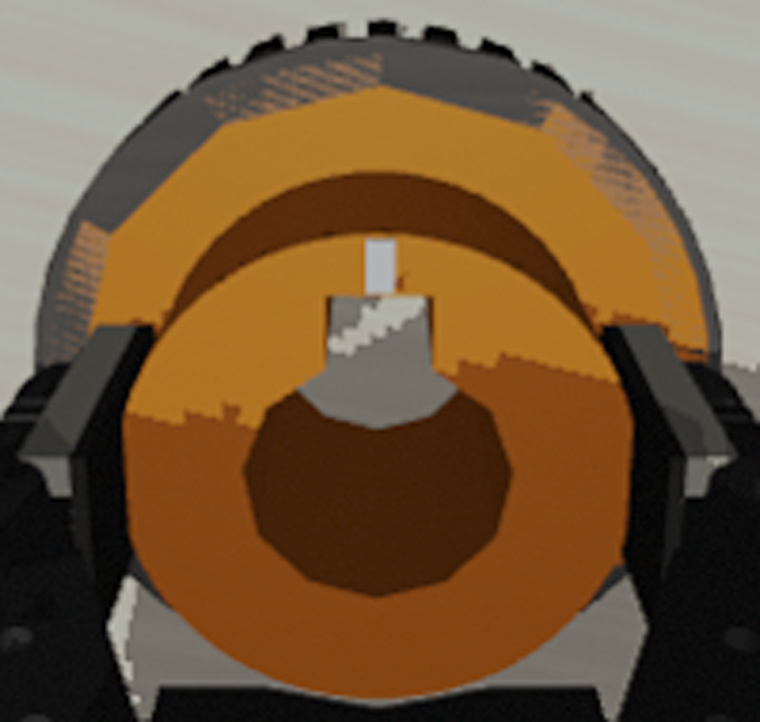

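```bash
python3 - <<'E'
from h import *
import pickle
c,s=pickle.load(open("pics/w15.pkl","rb"))
R=s["eef_rot"];T=lambda X:R.T@(X-s["position"])
f=lambda u,v:(150+u/3.8-.37,140+v/3.8-.37)
P=lambda u,v,z:np.round(T(atz(c,f(u,v),z,s)),4)
for n,p in [("mark far",(380,238)),("kwL",(326,296)),("kwR",(434,296)),("boss far",(379,233)),("boss near",(379,703)),("boreL",(244,475)),("boreR",(512,475)),("bore near",(378,597)),("bossL",(125,440)),("bossR",(635,440))]:
    print(n,P(*p,.044))
# fit: predicted outlines for centre (x0,0.0005) 
rng=lambda r,x0:[np.round(((proj(c,s["position"]+R@np.array([x0+d,.0005,0])+np.array([0,0,.044-s["position"][2]]),s)-[150,140]+.37)*3.8)[1]) for d in r]
for x0 in (-.004,-.003,-.002,-.001,0,.001): print(x0,rng([.029,.022,-.0147,-.029],x0),"obs 233 296 597 703")
E
```

```text
mark far [ 0.0278  0.0009 -0.0254]
kwL [ 0.0213 -0.0049 -0.0254]
kwR [ 0.0213  0.0066 -0.0254]
boss far [ 0.0284  0.0008 -0.0254]
boss near [-0.0304  0.0007 -0.0255]
boreL [-0.0001 -0.0144 -0.0254]
boreR [-0.0001  0.0156 -0.0254]
bore near [-0.0158  0.0006 -0.0255]
bossL [ 0.0043 -0.0274 -0.0254]
bossR [ 0.0042  0.0292 -0.0254]
-0.004 [np.float64(263.0), np.float64(325.0), np.float64(618.0), np.float64(721.0)] obs 233 296 597 703
-0.003 [np.float64(254.0), np.float64(316.0), np.float64(611.0), np.float64(714.0)] obs 233 296 597 703
-0.002 [np.float64(245.0), np.float64(307.0), np.float64(603.0), np.float64(707.0)] obs 233 296 597 703
-0.001 [np.float64(236.0), np.float64(298.0), np.float64(596.0), np.float64(700.0)] obs 233 296 597 703
0 [np.float64(227.0), np.float64(290.0), np.float64(588.0), np.float64(693.0)] obs 233 296 597 703
0.001 [np.float64(218.0), np.float64(281.0), np.float64(581.0), np.float64(686.0)] obs 233 296 597 703
```

Call:
{"api": "play_rows", "payload": {"series": [0,0,-0.1,0,0,0,1,0,0,-0.3,0,0,0,1,0,0,-0.6,0,0,0,1,0,0,-0.9,0,0,0,1,0,0,-0.9,0,0,0,1]}}

```text
t: 15.38
position: [0.5235, 0.2459, 0.1571]
eef_rot: [[0.971, 0.238, 0.006], [0.238, -0.971, 0.002], [0.006, -0.001, -1.0]]
contact_force: [0.7, 0.3, -2.7]
opening: 0.0562
```

```bash
python3 - <<'E'
from h import *
s=rep();print(np.round(s["eef_rot"],4));print(togo(s,[.5517,-.0307,.1536]))
c=env.read_camera("wrist");saveshot(c,"w16",s)
crop(c,"w16c.png",150,140,200,190,3.8)
E
```

```text
t 15.38 p [0.5235 0.2459 0.1571] F [ 0.66  0.29 -2.66] T [ 0.02 -0.01 -0.03] op 0.0562 q [ 22.6  -3.9 100.3  -0.   83.3  98.9]
[[ 0.9712  0.238   0.0059]
 [ 0.238  -0.9713  0.0025]
 [ 0.0064 -0.001  -1.    ]]
[-0.25633684  1.83581776  0.02013814]
```

View pics/w16c.png

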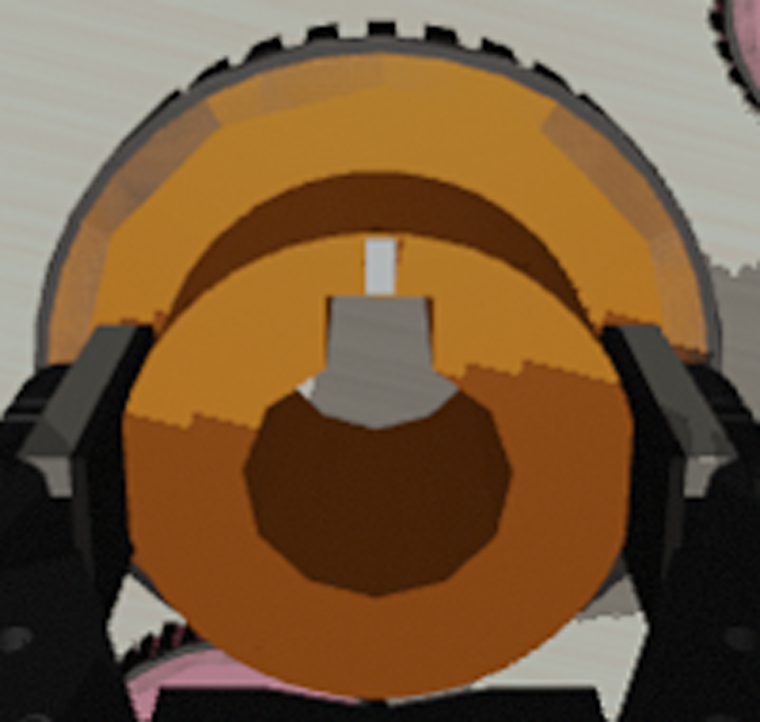

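Call:
{"api": "play_rows", "payload": {"series": [-0.128,0.92,0,0,0,0,1,-0.128,0.92,0,0,0,0,1,-0.128,0.92,0,0,0,0,1,-0.128,0.92,0,0,0,0,1]}}

```text
t: 15.92
position: [0.5361, 0.1061, 0.1514]
eef_rot: [[0.972, 0.236, -0.001], [0.236, -0.972, -0.0], [-0.001, -0.0, -1.0]]
contact_force: [0.9, -0.2, -2.8]
opening: 0.0566
```

Call:
{"api": "play_rows", "payload": {"series": [-0.128,0.92,0,0,0,-0.3,1,-0.128,0.92,0,0,0,-0.6,1,-0.128,0.92,0,0,0,-1,1,-0.128,0.92,0,0,0,-1,1,-0.128,0.92,0,0,0,-1,1]}}

```text
t: 16.55
position: [0.5506, -0.0304, 0.1519]
eef_rot: [[0.74, 0.673, -0.001], [0.673, -0.74, 0.0], [-0.0, -0.001, -1.0]]
contact_force: [0.5, 0.8, -2.5]
opening: 0.056
```

```bash
python3 - <<'E'
from h import *
s=rep();print(np.round(s["eef_rot"],4),np.degrees(np.arctan2(s["eef_rot"][1,0],s["eef_rot"][0,0])));print(togo(s,[.5517,-.0307,.1536]))
E
```

```text
t 16.55 p [ 0.5506 -0.0304  0.1519] F [ 0.47  0.75 -2.5 ] T [-0.02 -0.01 -0.01] op 0.056 q [ -5.8  -7.  103.6   0.   83.4  41.9]
[[ 7.399e-01  6.727e-01 -6.000e-04]
 [ 6.727e-01 -7.399e-01  4.000e-04]
 [-2.000e-04 -7.000e-04 -1.000e+00]] 42.27614650006914
[ 0.00425199  0.00662418 -0.0111879 ]
```

Call:
{"api": "play_rows", "payload": {"series": [0.004,0.007,0.05,0,0,-0.12,1,0.004,0.007,0.1,0,0,-0.12,1,0.004,0.007,0.13,0,0,-0.12,1,0.004,0.007,0.13,0,0,-0.12,1]}}

```text
t: 17.05
position: [0.5515, -0.0319, 0.1323]
eef_rot: [[0.697, 0.717, -0.001], [0.717, -0.697, 0.0], [-0.0, -0.001, -1.0]]
contact_force: [-0.4, 0.5, -2.0]
opening: 0.0562
```

```bash
python3 - <<'E'
from h import *
s=rep();print(np.degrees(np.arctan2(s["eef_rot"][1,0],s["eef_rot"][0,0])));print(togo(s,[.5517,-.0307,.11]))
c=env.read_camera("wrist");saveshot(c,"w17",s)
crop(c,"w17c.png",150,140,200,190,3.8)
cc=env.read_camera("scene");crop(cc,"s17.png",195,140,90,90,7)
E
```

```text
t 17.05 p [ 0.5515 -0.0319  0.1323] F [-0.41  0.5  -2.  ] T [ 0.04 -0.08  0.02] op 0.0562 q [ -6.   -6.2 104.7   0.   81.5  38.2]
45.799395572632996
[ 0.00634243 -0.00455622  0.14894912]
```

View pics/w17c.png

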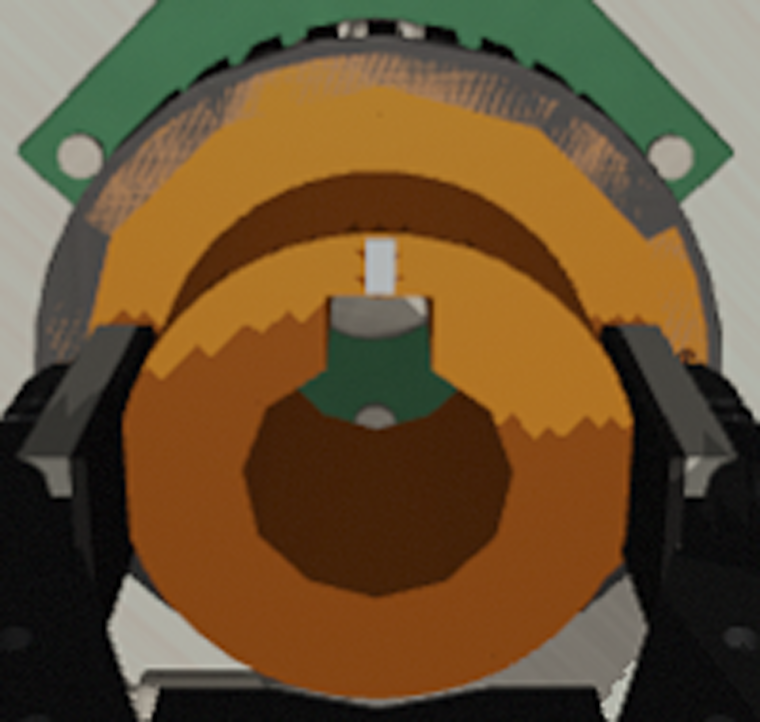

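View pics/s17.png

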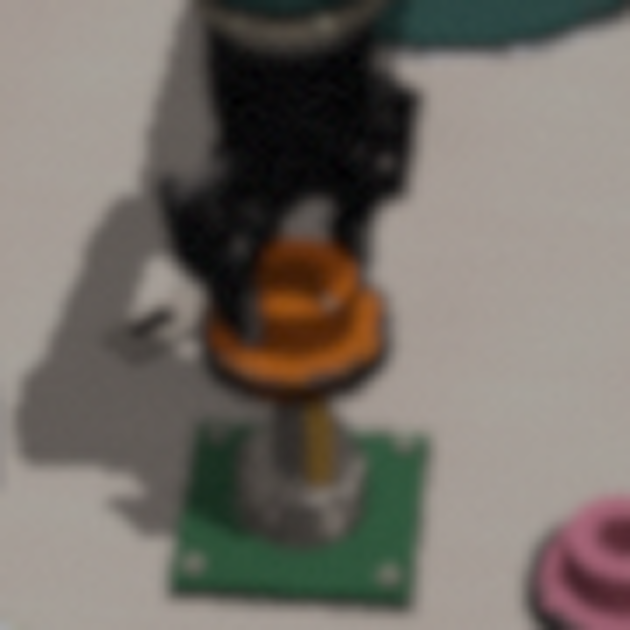

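Call:
{"api": "play_rows", "payload": {"series": [0.006,-0.005,0.04,0,0,0,1,0.006,-0.005,0.08,0,0,0,1,0.006,-0.005,0.12,0,0,0,1,0.006,-0.005,0.135,0,0,0,1]}}

```text
t: 17.65
position: [0.5516, -0.0311, 0.1118]
eef_rot: [[0.697, 0.717, -0.001], [0.717, -0.697, 0.0], [-0.0, -0.001, -1.0]]
contact_force: [-0.8, 0.6, -2.0]
opening: 0.0564
```

Call:
{"api": "play_rows", "payload": {"series": [0,0,0.008,0,0,0,1,0,0,0.016,0,0,0,1]}}

```text
t: 17.9
position: [0.5519, -0.0311, 0.1102]
eef_rot: [[0.696, 0.718, 0.0], [0.718, -0.696, -0.0], [0.0, 0.0, -1.0]]
contact_force: [1.1, -0.0, -1.9]
opening: 0.0561
```

Call:
{"api": "play_rows", "payload": {"series": [0,0,0.006,0,0,0,1,0,0,0.012,0,0,0,1]}}

```text
t: 18.15
position: [0.5519, -0.0311, 0.1084]
eef_rot: [[0.696, 0.718, 0.0], [0.718, -0.696, -0.0], [0.0, 0.0, -1.0]]
contact_force: [-0.4, -0.1, -1.7]
opening: 0.0562
```

Call:
{"api": "play_rows", "payload": {"series": [0,0,0.006,0,0,0,1,0,0,0.012,0,0,0,1]}}

```text
t: 18.4
position: [0.5518, -0.031, 0.1065]
eef_rot: [[0.696, 0.718, 0.0], [0.718, -0.696, 0.0], [0.0, 0.0, -1.0]]
contact_force: [-0.1, -0.7, -1.2]
opening: 0.0561
```

Call:
{"api": "play_rows", "payload": {"series": [0,0,0.006,0,0,0,1,0,0,0.012,0,0,0,1]}}

```text
t: 18.65
position: [0.5518, -0.0311, 0.1046]
eef_rot: [[0.697, 0.718, 0.0], [0.718, -0.697, 0.0], [0.0, 0.0, -1.0]]
contact_force: [-0.5, -0.8, -1.8]
opening: 0.0563
```

```bash
python3 - <<'E'
from h import *
s=rep();c=env.read_camera("wrist");saveshot(c,"w18",s)
crop(c,"w18c.png",150,140,200,190,3.8)
E
```

```text
t 18.65 p [ 0.5518 -0.0311  0.1046] F [-0.48 -0.82 -1.84] T [0.02 0.02 0.  ] op 0.0563 q [ -5.9  -5.  106.3   0.   78.7  38.3]
```

View pics/w18c.png

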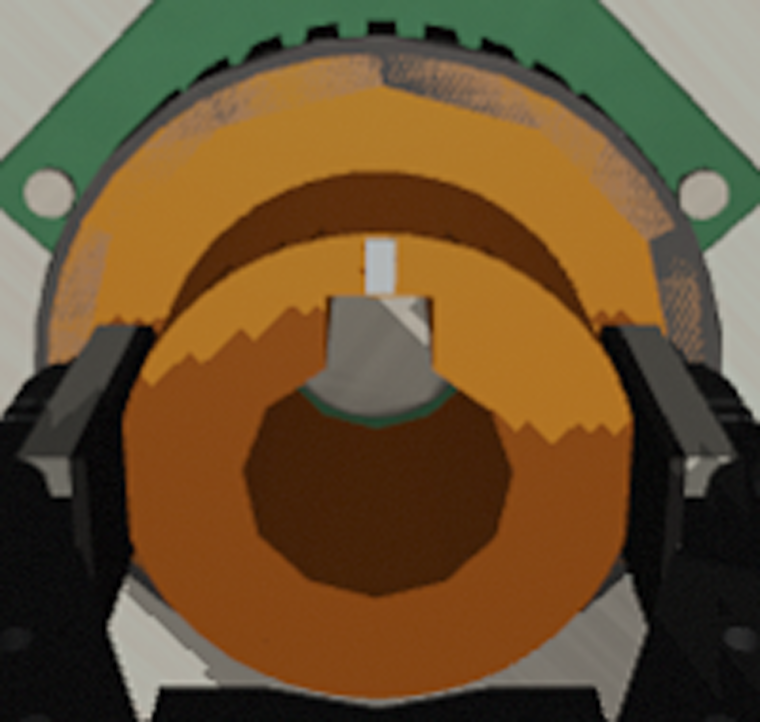

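```bash
python3 - <<'E'
from h import *
import pickle
for n,pts in [("w17",[(378,337)]),("w18",[(378,416),(305,388),(452,386)])]:
    c,s=pickle.load(open(f"pics/{n}.pkl","rb"))
    R=s["eef_rot"];T=lambda X:R.T@(X-s["position"])
    f=lambda u,v:(150+u/3.8-.37,140+v/3.8-.37)
    for p in pts: print(n,[np.round(T(atz(c,f(*p),z,s)),4) for z in (.088,.09)])
E
```

```text
w17 [array([-0.0136,  0.0006,  0.0443]), array([-0.0127,  0.0006,  0.0423])]
w18 [array([-0.0145,  0.0005,  0.0166]), array([-0.0135,  0.0005,  0.0146])]
w18 [array([-0.0099, -0.0103,  0.0166]), array([-0.0089, -0.0102,  0.0146])]
w18 [array([-0.0096,  0.0116,  0.0166]), array([-0.0086,  0.0114,  0.0146])]
```

Call:
{"api": "play_rows", "payload": {"series": [0,0,0.006,0,0,0,1,0,0,0.012,0,0,0,1]}}

```text
t: 18.95
position: [0.5518, -0.0311, 0.1029]
eef_rot: [[0.696, 0.718, 0.0], [0.718, -0.696, -0.0], [0.0, 0.0, -1.0]]
contact_force: [-0.4, 0.2, -1.5]
opening: 0.0566
```

Call:
{"api": "play_rows", "payload": {"series": [0,0,0.006,0,0,0,1,0,0,0.012,0,0,0,1]}}

```text
t: 19.2
position: [0.5518, -0.0311, 0.101]
eef_rot: [[0.696, 0.718, -0.0], [0.718, -0.696, -0.0], [-0.0, -0.0, -1.0]]
contact_force: [-0.7, 0.4, -2.1]
opening: 0.056
```

Call:
{"api": "play_rows", "payload": {"series": [0,0,0.006,0,0,0,1,0,0,0.012,0,0,0,1]}}

```text
t: 19.45
position: [0.5518, -0.0311, 0.0993]
eef_rot: [[0.697, 0.718, 0.0], [0.718, -0.697, 0.0], [0.0, 0.0, -1.0]]
contact_force: [0.1, 0.1, -2.7]
opening: 0.0562
```

Call:
{"api": "play_rows", "payload": {"series": [0,0,0.015,0,0,0,1,0,0,0.03,0,0,0,1,0,0,0.045,0,0,0,1]}}

```text
t: 19.82
position: [0.5518, -0.0311, 0.0923]
eef_rot: [[0.696, 0.718, -0.0], [0.718, -0.696, 0.0], [-0.0, -0.0, -1.0]]
contact_force: [-0.7, 0.4, -2.1]
opening: 0.0565
```

Call:
{"api": "play_rows", "payload": {"series": [0,0,0.02,0,0,0,1,0,0,0.04,0,0,0,1,0,0,0.06,0,0,0,1,0,0,0.075,0,0,0,1]}}

```text
t: 20.32
position: [0.5518, -0.0311, 0.0811]
eef_rot: [[0.696, 0.718, -0.0], [0.718, -0.696, 0.0], [-0.0, -0.0, -1.0]]
contact_force: [-0.1, -0.3, -1.6]
opening: 0.0565
```

Call:
{"api": "play_rows", "payload": {"series": [0,0,0.02,0,0,0,1,0,0,0.04,0,0,0,1,0,0,0.06,0,0,0,1,0,0,0.07,0,0,0,1]}}

```text
t: 20.82
position: [0.5518, -0.0311, 0.0706]
eef_rot: [[0.696, 0.718, -0.0], [0.718, -0.696, 0.0], [-0.0, -0.0, -1.0]]
contact_force: [0.3, -0.3, -2.0]
opening: 0.0563
```

Call:
{"api": "play_rows", "payload": {"series": [0,0,0.015,0,0,0,1,0,0,0.03,0,0,0,1,0,0,0.045,0,0,0,1,0,0,0.05,0,0,0,1]}}

```text
t: 21.32
position: [0.5518, -0.0311, 0.0631]
eef_rot: [[0.697, 0.718, -0.0], [0.718, -0.697, 0.0], [-0.0, -0.0, -1.0]]
contact_force: [-0.2, 0.1, -1.9]
opening: 0.0564
```

Call:
{"api": "play_rows", "payload": {"series": [0,0,0.004,0,0,0,1,0,0,0.006,0,0,0,1]}}

```text
t: 21.58
position: [0.5518, -0.031, 0.0624]
eef_rot: [[0.696, 0.718, 0.0], [0.718, -0.696, 0.0], [0.0, -0.0, -1.0]]
contact_force: [-0.7, 1.1, -2.0]
opening: 0.0565
```

Call:
{"api": "play_rows", "payload": {"series": [0,0,0.004,0,0,0,1,0,0,0.006,0,0,0,1]}}

```text
t: 21.82
position: [0.5518, -0.0311, 0.0615]
eef_rot: [[0.697, 0.718, -0.0], [0.718, -0.697, 0.0], [-0.0, -0.0, -1.0]]
contact_force: [-0.0, 0.2, -2.2]
opening: 0.0562
```

Call:
{"api": "play_rows", "payload": {"series": [0,0,0.003,0,0,0,1,0,0,0.003,0,0,0,1]}}

```text
t: 22.08
position: [0.5518, -0.031, 0.061]
eef_rot: [[0.696, 0.718, -0.0], [0.718, -0.696, 0.0], [-0.0, -0.0, -1.0]]
contact_force: [-0.3, -0.4, -1.9]
opening: 0.0563
```

Call:
{"api": "play_rows", "payload": {"series": [0,0,0.003,0,0,0,1,0,0,0.003,0,0,0,1]}}

```text
t: 22.32
position: [0.5518, -0.0311, 0.0606]
eef_rot: [[0.697, 0.718, 0.0], [0.718, -0.697, 0.0], [0.0, 0.0, -1.0]]
contact_force: [-0.6, 0.5, -1.9]
opening: 0.0566
```

Call:
{"api": "play_rows", "payload": {"series": [0,0,0.003,0,0,0,1,0,0,0.003,0,0,0,1]}}

```text
t: 22.58
position: [0.5519, -0.0311, 0.0606]
eef_rot: [[0.696, 0.718, 0.0], [0.718, -0.696, -0.0], [0.0, 0.0, -1.0]]
contact_force: [-4.1, -0.1, 5.0]
opening: 0.0566
```

Call:
{"api": "play_rows", "payload": {"series": [0,0,0.003,0,0,0,1,0,0,0.003,0,0,0,1]}}

```text
t: 22.82
position: [0.5519, -0.0311, 0.0605]
eef_rot: [[0.696, 0.718, 0.0], [0.718, -0.696, -0.0], [0.0, 0.0, -1.0]]
contact_force: [-5.6, -0.4, 11.4]
opening: 0.0562
```

Call:
{"api": "play_rows", "payload": {"series": [0,0,0.001,0,0,0,1,0,0,0.001,0,0,0,1,0,0,0.001,0,0,0,1,0,0,0.001,0,0,0,1]}}

```text
t: 23.32
position: [0.5519, -0.0311, 0.0605]
eef_rot: [[0.696, 0.718, 0.0], [0.718, -0.696, -0.0], [0.0, 0.0, -1.0]]
contact_force: [-7.6, 0.6, 12.3]
opening: 0.0563
```

```bash
python3 - <<'E'
from h import *
s=rep();c=env.read_camera("wrist");saveshot(c,"w19",s)
crop(c,"w19c.png",150,140,200,190,3.8)
cc=env.read_camera("scene");crop(cc,"s19.png",195,140,90,90,7)
s=rep()
E
```

```text
t 23.32 p [ 0.5519 -0.0311  0.0605] F [-7.6   0.61 12.34] T [0.15 1.27 0.08] op 0.0563 q [ -5.9  -2.9 108.6  -0.   74.3  38.3]
t 23.43 p [ 0.5519 -0.0311  0.0606] F [-7.62 -0.42 11.78] T [0.13 1.34 0.05] op 0.0561 q [ -5.9  -2.9 108.6  -0.   74.3  38.3]
```

View pics/w19c.png

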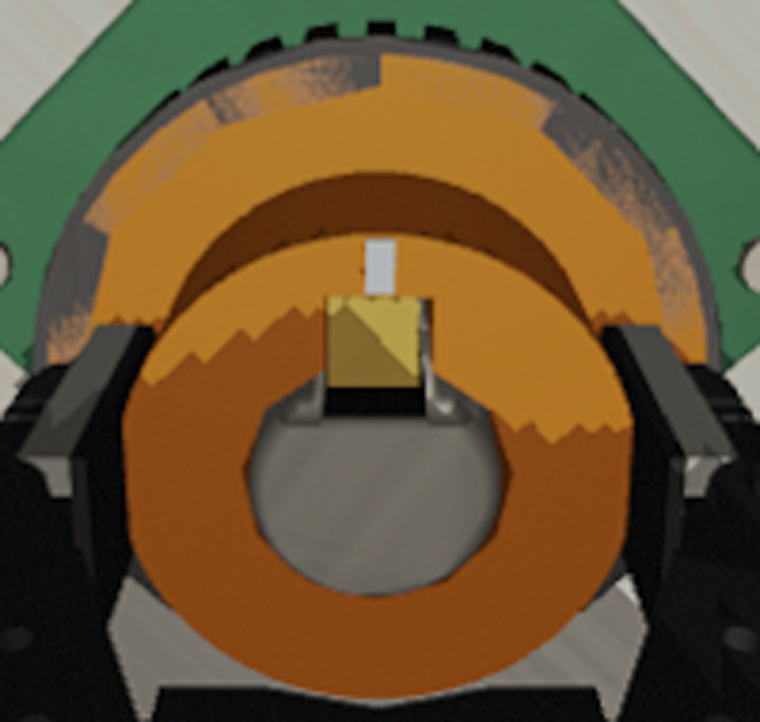

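View pics/s19.png

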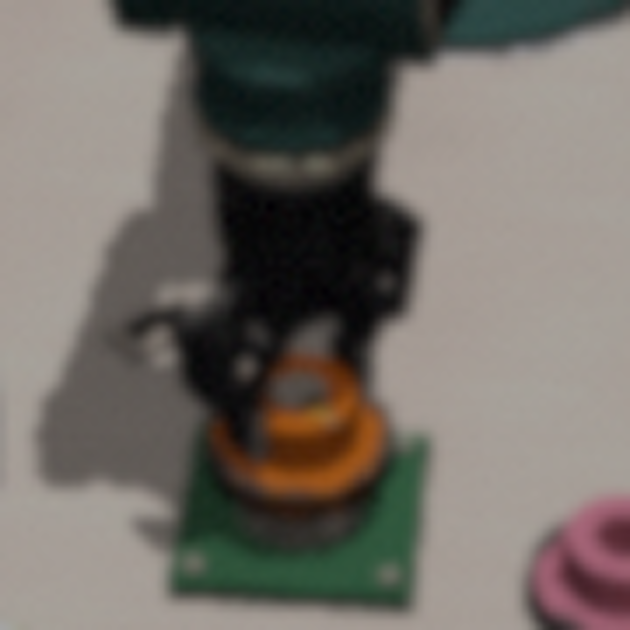

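Call:
{"api": "play_rows", "payload": {"series": [0,0,-0.004,0,0,0,1,0,0,-0.004,0,0,0,0,0,0,-0.004,0,0,0,-0.6,0,0,-0.004,0,0,0,-1,0,0,-0.004,0,0,0,-1,0,0,-0.004,0,0,0,-1]}}

```text
t: 24.18
position: [0.5518, -0.0311, 0.0601]
eef_rot: [[0.696, 0.718, -0.0], [0.718, -0.696, 0.0], [-0.0, -0.0, -1.0]]
contact_force: [0.7, -0.2, -0.8]
opening: 0.0855
```

Call:
{"api": "play_rows", "payload": {"series": [0,0,-0.1,0,0,0,-1,0,0,-0.35,0,0,0,-1,0,0,-0.7,0,0,0,-1,-0.3,0,-0.9,0,0,0,-1,-0.43,0,-0.9,0,0,0,-1,-0.43,0,-0.9,0,0,0,-1]}}

```text
t: 24.92
position: [0.5063, -0.078, 0.1955]
eef_rot: [[0.698, 0.716, 0.001], [0.716, -0.698, -0.0], [0.0, 0.001, -1.0]]
contact_force: [-0.1, 0.4, -0.7]
opening: 0.0854
```

```bash
python3 - <<'E'
from h import *
s=rep();c=env.read_camera("wrist");saveshot(c,"w20",s)
p=proj(c,[.5518,-.031,.08],s).astype(int);print(p)
crop(c,"w20c.png",p[0]-55,max(0,p[1]-60),110,110,6)
cc=env.read_camera("scene");crop(cc,"s20.png",195,170,90,70,8)
print([proj(cc,[.5518,-.031,z]).round(1) for z in (.086,.09)])
E
```

```text
t 24.93 p [ 0.5063 -0.078   0.1955] F [-0.14  0.42 -0.66] T [-0.01 -0.01 -0.  ] op 0.0854 q [-11.6 -13.4 105.    0.   88.3  32.6]
[248 103]
[array([237.6, 195.7]), array([237.6, 194.8])]
```

View pics/w20c.png

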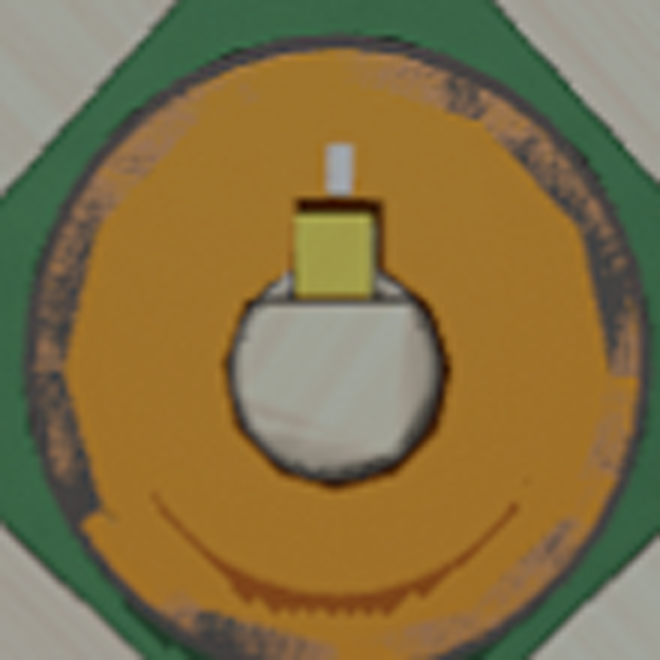

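View pics/s20.png

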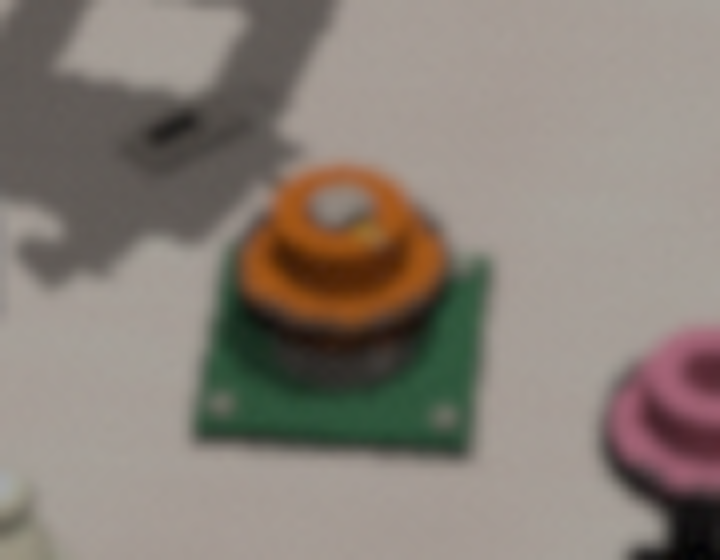

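```bash
python3 -c "
from h import *
rep();print(env.sign_off())"
```

```text
t 25.02 p [ 0.5069 -0.0771  0.1946] F [-0.26 -0.75  0.32] T [ 0.04 -0.02 -0.02] op 0.0856 q [-11.5 -13.2 105.    0.   88.2  32.7]
the job is handed in; nothing more can be done
None
```

The pulley fits its key: it is seated fully home on the green arbor's shoulder with its keyway over the key, and I handed the job in at about 25 s.

- **Key:** I lowered it into the slot and pocket with no contact force showing in the readings. I let go about 2 mm above the floor. The pictures then showed it upright in the slot, with its top just below the shaft end.
- **Pulley:** It slid down the shaft and over the key without resistance until it met the shoulder. It stopped 41.9 mm above its desk position, against the 42 mm shoulder height.
- **Press:** I pressed straight down with about 14 N for roughly 0.6 s, plus about 8 N of sideways force that was not intended. That adds up to about 16 N.
- **After release:** The last pictures show the pulley level and centred, the key in its keyway and the gripper clear. The wrist force read nearly zero.
- **What I couldn't confirm:** The key's final height and the forces between parts were judged from the pictures and the wrist readings, not measured directly. I took no final overview of the whole desk, but no stray contact force showed in the readings while moving between the parts.
- **Disagreement:** The gripper read 8 mm on the 10 mm key and 56 mm on the 58 mm boss, a constant 2 mm offset that did not affect the grip.

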